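Power the tester with its key and hold the test magnet over the reed switch

ROBOT

A 7-joint arm with a two-finger parallel gripper is mounted at the origin on the work surface. World frame = base frame: x ahead of the robot, y to its left, z up, the work surface at z = 0. Lengths are in mm, angles in rad, forces in N, time in s.
With the tool pointing down it reaches from about 425 to 950 mm from the base axis. Payload 4.7 kg.
Tool frame: the origin (TCP) lies between the finger pads; the fingertips stand 11 mm ahead of it and the grasp point (between the pads) lies 8 mm behind it (bot.finger_overhang is the distance from the TCP to the fingertips, in mm); z points along the fingers, x is the direction in which the jaws open and shut, and the axes are right-handed (so a half turn about z gives the same grasp; the last joint's range is limited). The gripper opens to 85 mm and grips with 20 to 120 N. Pads are 22 mm wide; open, the fingers measure 114 mm over their backs; the gripper's body (76 mm by 85 mm) begins 54 mm behind the grasp point. The pads swing forward as they close: fully open they stand 13 mm farther back than shut.
Start: joints at [-1.243, 0.469, -0.049, 1.532, 0.024, 1.141, -0.082], TCP at [235.723, 632.523, 207.435] pointing down, gripper open.
Joint ranges: [-2.59, 2.59], [-0.33, 1.99], [-1.39, 1.29], [0.1, 2.45], [-1.04, 4.18], [0.21, 1.99], [-2.66, 2.66]. Speed limits (rad/s): [2.57, 2.57, 3.14, 3.14, 3.14, 3.14, 3.14].

INTERFACE

Orientations are given as a unit quaternion [x, y, z, w].
In Python, from cell import bot gives the robot as it stands.
- The arm moves only by the tool step_arm, never from a script. Its argument "commands" is a list of rows, each a list of 3 entries, a list of its own where there are three numbers: the turn, a rotation vector about the world's x, y, z in rad, then the shift along the world's x, y, z in mm, then the closure, from -1 (fully open) to 1 (shut). In form: [[[rx, ry, rz], [tx, ty, tz], hand], ...]. A call has 1 to 12 rows; each row is the pose to reach, as a shift and turn from the pose commanded when the call began; what a row does not reach only later rows make up. A row lasts 1/8 s, in which the tool goes at most 62.5 mm and 10.7 degrees, less where a joint would pass 70% of its speed; a pose out of reach is approached as far as the arm can. A call with a gripper value outside its range is refused whole. The fingers move at their own pace and stop on an object; "squeeze" is the grip in N (left out, the last holds). Time passes only in rows, so rows that repeat a pose let the fingers close. It gives the time, the measured TCP pose, the force and the opening at its end, in the units of the state.
- bot.get_state(): the state, without advancing time (a new reading comes with each control period).
- bot.capture(name): name is "side" or "top"; returns the picture (420x560x3 uint8, blue, green, red); there is no depth.
- bot.camera_model(name): a dict with "intrinsics" (3x3 intrinsics, pixels), "R" (3x3) and "t" (3): a world point X has camera coordinates R X + t. Camera axes: x right, y down, z forward; pixel columns grow to the right and rows downward; lengths in mm; the calibration is good to about 2 mm. A picture is of the moment at which its call begins. camera_model takes no time and is no camera call.
- bot.job_done(): hands the job in, once; it reports no verdict.
The state is a dict: "clock": time; "qpos": joint angles; "qvel": joint speeds; "joint_efforts": joint torques, N m; "eef_pos": TCP position; "ee_rot": TCP orientation; "force": force on the tool from outside, world axes, zero at the start; "moment": the same for the moment, N m; "opening": finger opening in mm.
Only numpy, scipy, OpenCV 4.12 (cv2) and the standard library are available. Lean on these libraries where they do the work, as an engineer would, in place of code of your own. Each camera call takes 0.05 s, during which the arm holds its last target.

TASK

Check the reed switch on the circuit board in the test nest: take the blue switch key from its block, push it fully home in the tester's key switch and turn it clockwise to the ON stop, and leave it there. Then pick up the test magnet by its handle, carry it over the capacitors and finish still holding it, steady and upright, about 8 mm above the middle of the glass reed tube with the bar magnet parallel to the tube (either pole either way), touching nothing there. Do not touch the board, its parts or the nest with magnet or gripper, and leave the other things on the bench where they are.

Things in the scene. Friction and masses are not known exactly. Their poses are not given: they have to be found in the camera images.
- key: Loose switch key standing upright in the slot of the key block. Origin at the tip of the blade, z up. Steel blade 12 mm (x) x 4 mm (y), 20 mm long, z 0 to 20, its lowest 5 mm tapered; round steel collar 18 mm across, z 20 to 26; flat blue plastic bow 28 mm (x) x 10 mm (y), z 26 to 56: grip it across y. About 35 g. The key fits the slots either way round, and leans by up to 3 degrees in them.
- key_block: Grey plastic block screwed to the bench, 90 (x) x 50 (y) x 36 mm; origin centre of underside. Key slot 13.6 x 5.6 mm along its x, centred 20 mm to -x of the origin: the parked key hangs on its collar on the block's top, blade tip 16 mm above the bench. Short steel driver bits stand up to 14 mm above the top, 12 to 36 mm to +x of the origin.
- keyway (a point): Centre of the mouth of the key slot in the brass cylinder of the tester's key switch, 68 mm above the bench, z up, x along the slot; turns with the cylinder. Slot 13.6 mm (x) x 5.6 mm (y), 24 mm deep, 0.8 mm play round the blade, so the key turns some 8 degrees (0.14 rad) before the cylinder follows. Home, the key's collar rests on the cylinder face: key origin 20 mm below this point.
- switch (a joint): Key switch angle: 0 is OFF (slot points at the red dot, 11 o'clock seen from the robot), grows clockwise seen from above, stop at 1.05 rad (60 degrees) is ON (green dot, 1 o'clock). May start up to 0.1 off the OFF stop. Stays where it is left; turning takes about 0.05 N m.
- tester: Tester: grey steel instrument fixed on the left or right of the bench, 150 (x) x 170 (y) x 65 mm, origin centre of underside. Flat top panel; the key switch is 34 mm to -x of the origin, its steel bezel 37 mm across; display window and two small lamps (6 mm high) are at the +x part of the panel.
- magnet: Loose test magnet, standing upright on the bench: a bar magnet 20 mm (x) x 50 mm (y) x 10 mm, +y half red, -y half blue, under a black clamp 18 x 44 mm (z 10 to 18) with an upright orange handle 14 mm (x) x 32 mm (y), z 18 to 75: grip it across x. Origin centre of the magnet's underside, z up. About 110 g (may vary by a third).
- board: Circuit board clamped in a test nest fixed to the bench; nest 150 (x) x 200 (y) mm, origin centre of its underside. Green board 130 x 154 mm, top 30 mm above the bench. Round the reed switch stand parts: red capacitors to 50 mm above the bench, a yellow and dark transformer to 56 mm, an aluminium heat sink (-y end of the tube) to 60 mm, a green terminal block (+y end) to 42 mm. The clear space round the tube is 54 mm (x: +-27 mm) by 88 mm (y: -44 to +47 mm) wide.
- reed (a point): Top of the middle of the glass tube of the reed switch on the board, 38 mm above the bench; x, y, z as the board's. Amber glass tube 30 mm long along y, 6 mm across, inside a printed white outline 16 x 60 mm, in the middle of the board.
- tub: yellow plastic tub with capacitors, 166 x 196 mm over the rim, 75 mm high, fixed; it stands on the side of the bench that the tester does not; origin centre of underside
- spool: reel of solder wire lying flat, white flanges, 58 mm across, 40 mm high; origin centre of underside
- cutters: side cutters lying flat, black handles, steel jaws to its +x, 133 mm long, 44 mm wide, 12 mm high; origin on the bench near the middle
- carton: small white and yellow carton 60 (x) x 110 (y) x 60 mm high, lying on its side; origin centre of underside
- loose_cap1: loose red capacitor lying on the bench, 20 x 18 x 10 mm; origin centre of underside
- loose_cap2: another loose red capacitor, same size

How it is judged (in metres and radians):
On the way, in this order (a step that is already met when the one before it is completed fails the run):
1. the key is fully home in the key switch, still at OFF (z of key in the frame of keyway below -0.017 m and horizontal distance between key and keyway below 0.004 m and angle between key's own z axis and vertical below 0.15 rad and value of joint switch below 0.5 rad), for 0.1 s.
2. the switch is turned to ON with the key home in it (z of key in the frame of keyway below -0.017 m and horizontal distance between key and keyway below 0.004 m and angle between key's own z axis and vertical below 0.15 rad and value of joint switch above 0.9 rad), for 0.2 s.
3. the magnet is lifted clear of the bench in the gripper (height (world z) of magnet above 0.06 m and contact force between magnet and the fingers above 1 N and value of joint switch above 0.9 rad), for 0.2 s.
At the end, for the whole second after the job is handed in: Held still in the gripper, magnet 3 to 14 mm above the reed tube, within 6 mm of its middle, parallel within 0.2 rad, upright within 0.12 rad, magnet and fingers clear of the board; switch ON (over 0.9 rad), key home within 3 mm; bystanders within 20 mm of their places (all of step 2 and z of magnet in the frame of reed between 0.003 and 0.014 m and horizontal distance between magnet and reed below 0.006 m and angle between the y axis of magnet and the y axis of reed, either way round below 0.2 rad and angle between magnet's own z axis and vertical below 0.12 rad and contact force between each of magnet, the fingers and board below 0.05 N and contact force between magnet and the fingers above 1 N and linear speed of magnet below 0.01 m/s and distance of each of spool, cutters, carton, loose_cap1, loose_cap2 from where it was at the start of the episode below 0.02 m); the arm keeps its last pose, push and grip.
It fails at once if the magnet or the robot touches the board, its parts or its nest (contact force between magnet and board above 0.5 N or contact force between any of the arm, the fingers and board above 1 N).
It fails at once if a bystander is moved by more than 20 mm (distance of any of spool, cutters, carton, loose_cap1, loose_cap2 from where it was at the start of the episode above 0.02 m).
It also fails if it takes over 61 s, if anything falls off the work surface, if the arm or the gripper's body presses on something with over 40 N, if the wrist force passes 120 N, or if a joint passes its speed limit or range.

## Working session

There is one attempt and no reset: what is moved stays moved. The work goes in short steps, Python scripts to look and compute and a tool call to move; the robot and the scene stay as the last step left them, time stands still between calls to the robot, and variables do not carry over. Pictures are saved under pics/ and viewed, and the job is handed in when it is done.

Besides the shell and the picture viewer there is one more tool, called after ">>>" in YAML: its name, and indented under it one key for each argument. step_arm: Moves the arm, as the interface text tells. Its arguments: {"type":"object","properties":{"commands":{"type":"array","items":{"type":"array"}},"squeeze":{"type":"number"}},"required":["commands"]}

```bash
ls; mkdir -p pics
python3 - <<'E'
from cell import bot
import cv2
print(bot.get_state())
for n in("side","top"):
    cv2.imwrite(f"pics/{n}0.png",bot.capture(n)); m=bot.camera_model(n); print(n,m)
E
```

```text
pics
{'clock': 0.0, 'qpos': array([-1.24290286,  0.46949041, -0.04860469,  1.53368158,  0.02412439,
        1.1410229 , -0.08229408]), 'qvel': array([ 1.31137511e-03,  5.74011545e-05,  1.86267072e-03, -2.72379900e-03,
        1.17568264e-03, -1.98659431e-03, -1.55834154e-03]), 'joint_efforts': array([ 3.49115790e-04, -5.10317767e+01, -4.64873482e-02, -2.37713134e+01,
        1.06546754e-02,  7.60552852e-03, -3.00120377e-06]), 'eef_pos': array([235.52982379, 631.89750581, 206.33373217]), 'ee_rot': array([ 8.21345680e-01,  5.70429888e-01, -8.00575601e-04,  6.12164439e-04]), 'force': array([ 0.00995403,  0.22962135, -0.53491099]), 'moment': array([ 0.01784742,  0.01832783, -0.00917688]), 'opening': 85.64000249037225}
side {'intrinsics': array([[441.12056934,   0.        , 281.18822126],
       [  0.        , 441.12056934, 212.35441076],
       [  0.        ,   0.        ,   1.        ]]), 'R': array([[ 0.98796525, -0.15462869,  0.0038245 ],
       [-0.08785385, -0.58132957, -0.80891139],
       [ 0.12730421,  0.79884035, -0.58791814]]), 't': array([-531.3630842 ,  101.10490147,  858.20195464])}
top {'intrinsics': array([[392.41386515,   0.        , 275.91659534],
       [  0.        , 392.41386515, 210.82065507],
       [  0.        ,   0.        ,   1.        ]]), 'R': array([[ 0.0276581 , -0.99961536,  0.00204061],
       [-0.98206192, -0.02755321, -0.18653473],
       [ 0.1865192 ,  0.00315519, -0.98244625]]), 't': array([-25.98297893, 543.23783484, 768.18791822])}
```

View pics/side0.png

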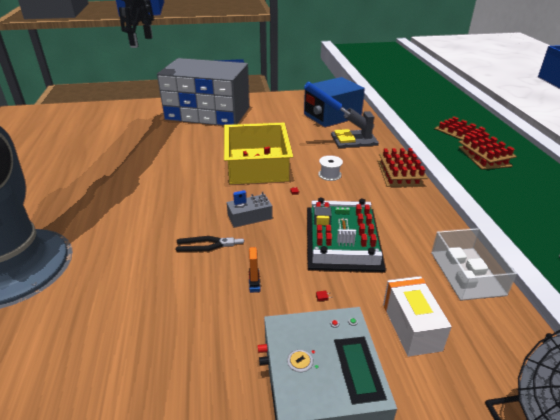

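View pics/top0.png

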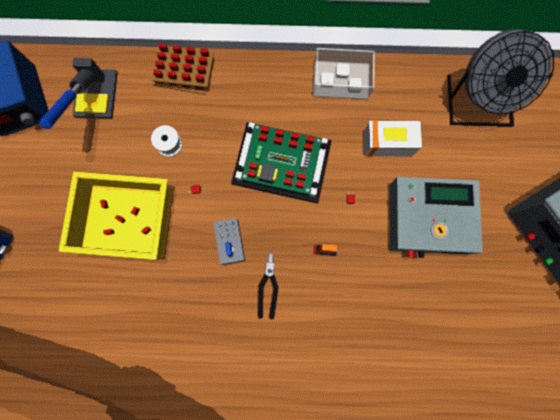

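The side view shows the key block at about (250,208), the magnet at (254,268), the board at (345,235) and the tester at (325,360). The top view shows the key at (229,250), the magnet at (327,250), the reed at (282,158) and the key switch at (440,230). Next I'll zoom in.

```bash
cat > h.py <<'E'
import numpy as np, cv2
from cell import bot
C={n:bot.camera_model(n) for n in("side","top")}
def proj(n,X):
    m=C[n]; p=np.atleast_2d(X)@m["R"].T+m["t"]; q=p@m["intrinsics"].T; return q[:,:2]/q[:,2:]
def ray(n,uv):
    m=C[n]; d=np.linalg.solve(m["intrinsics"],[uv[0],uv[1],1.]); return -m["R"].T@m["t"], m["R"].T@d
def onz(n,uv,z):
    c,d=ray(n,uv); return c+d*(z-c[2])/d[2]
def tri(a,b):
    c1,d1=ray("side",a); c2,d2=ray("top",b)
    d1/=np.linalg.norm(d1); d2/=np.linalg.norm(d2)
    s=np.linalg.lstsq(np.c_[d1,-d2],c2-c1,rcond=None)[0]
    p,q=c1+s[0]*d1,c2+s[1]*d2
    return (p+q)/2, np.linalg.norm(p-q)
def crop(n,img,x0,y0,w,h,k,out):
    c=cv2.resize(img[y0:y0+h,x0:x0+w],None,fx=k,fy=k,interpolation=cv2.INTER_CUBIC)
    for i in range(0,w,10): cv2.putText(c,str(x0+i),(i*k,8),0,.3,(255,255,255),1); cv2.line(c,(i*k,9),(i*k,13),(255,255,255),1)
    for i in range(0,h,10): cv2.putText(c,str(y0+i),(0,i*k+4),0,.3,(255,255,255),1)
    cv2.imwrite(out,c)
E
python3 - <<'E'
from h import *
t=cv2.imread("pics/top0.png"); s=cv2.imread("pics/side0.png")
def cr(i,x,y,w,h,k):
    return cv2.resize(i[y:y+h,x:x+w],None,fx=k,fy=k,interpolation=cv2.INTER_CUBIC)
crop("top",t,225,115,110,95,7,"pics/board_t.png")
crop("top",t,385,170,100,90,7,"pics/tester_t.png")
crop("top",t,205,210,140,65,5,"pics/keymag_t.png")
crop("side",s,220,180,60,120,5,"pics/keymag_s.png")
E
```

```text
(no output)
```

View pics/board_t.png

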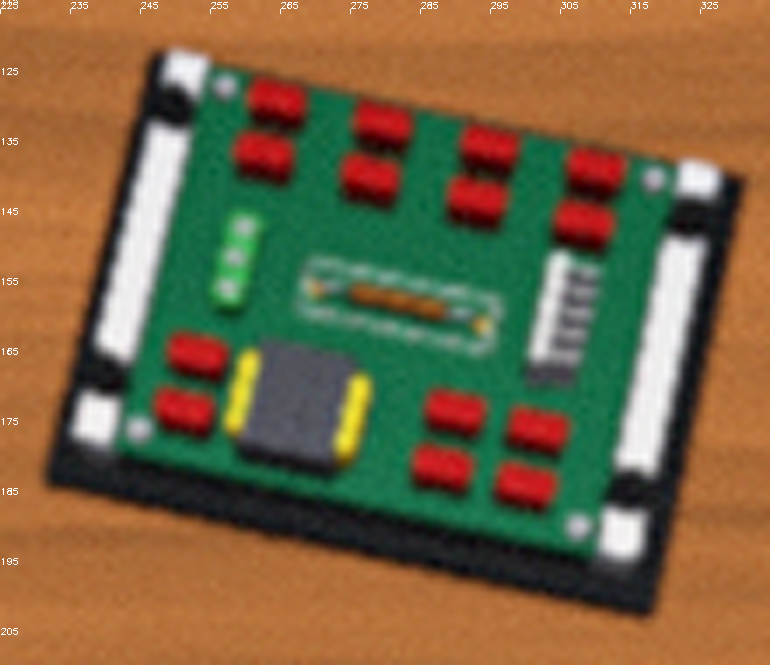

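View pics/tester_t.png

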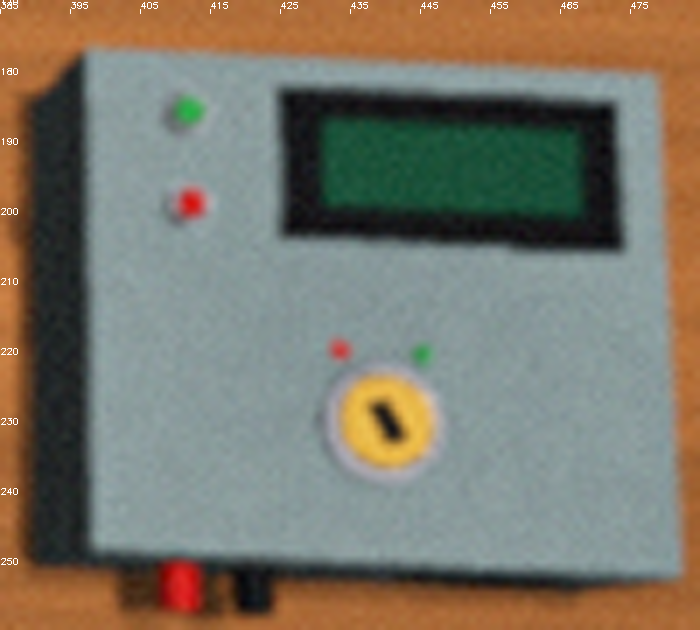

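View pics/keymag_t.png

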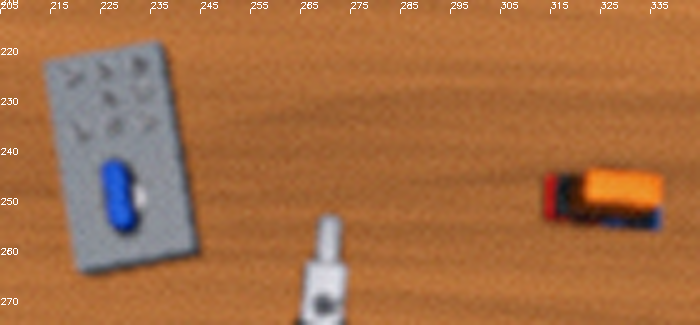

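View pics/keymag_s.png

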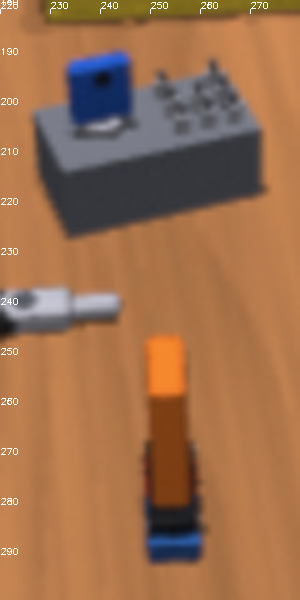

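```bash
cat > meas.py <<'E'
from h import *
def big(img,x,y,w,h,k=8):
    return cv2.resize(img[y:y+h,x:x+w],None,fx=k,fy=k,interpolation=cv2.INTER_CUBIC)
def rect(img,box,test,k=8,largest=True):
    x,y,w,h=box; b=big(img,x,y,w,h,k); m=test(cv2.cvtColor(b,cv2.COLOR_BGR2HSV).astype(int)).astype(np.uint8)*255
    cs,_=cv2.findContours(m,0,1); c=max(cs,key=cv2.contourArea)
    M=cv2.moments(c); cen=np.array([M["m10"],M["m01"]])/M["m00"]
    r=cv2.boxPoints(cv2.minAreaRect(c))
    f=lambda p:(p+.5)/k-.5+np.array([x,y])
    return f(cen),f(r),m
def rectw(n,r,z):
    P=np.array([onz(n,p,z)[:2] for p in r]); e=[P[1]-P[0],P[2]-P[1]]
    L=[np.linalg.norm(v) for v in e]; v=e[int(L[1]>L[0])]
    return P.mean(0),np.degrees(np.arctan2(v[1],v[0]))%180,L
blue=lambda h:(abs(h[...,0]-115)<15)&(h[...,1]>140)&(h[...,2]>80)
orange=lambda h:(h[...,0]>8)&(h[...,0]<20)&(h[...,1]>190)&(h[...,2]>190)
yellow=lambda h:(abs(h[...,0]-24)<8)&(h[...,1]>100)&(h[...,2]>150)
dark=lambda h:(h[...,2]<110)
green=lambda h:(abs(h[...,0]-75)<15)&(h[...,1]>80)
amber=lambda h:(abs(h[...,0]-14)<8)&(h[...,1]>150)&(h[...,2]>80)
E
python3 - <<'E'
from meas import *
t=cv2.imread("pics/top0.png"); s=cv2.imread("pics/side0.png")
c,r,m=rect(t,(215,235,30,30),blue); print("key top",c,rectw("top",r,72), onz("top",c,72))
c,r,m=rect(t,(315,240,30,20),orange); print("handle",c,rectw("top",r,75))
c,r,m=rect(t,(428,218,25,25),yellow); print("cyl",c,r.mean(0),onz("top",r.mean(0),68),rectw("top",r,68))
c,r,m=rect(t,(433,223,13,14),dark); print("slot",c,onz("top",c,68),rectw("top",r,68))
c,r,m=rect(t,(270,150,25,15),lambda h:(h[...,0]<20)&(h[...,1]>150)&(h[...,2]>70)); print("reed",c,onz("top",c,36),rectw("top",r,36))
c,r,m=rect(t,(225,115,110,95),lambda h:(abs(h[...,0]-75)<15)&(h[...,1]>80)&(h[...,2]>50),k=4); print("board",rectw("top",r,30))
c,r,m=rect(s,(285,345,35,30),yellow); print("cyl side",c,onz("side",r.mean(0),68))
c,r,m=rect(s,(230,186,20,22),blue); print("key side",r)
c,r,m=rect(s,(245,240,20,60),lambda h:(h[...,0]>8)&(h[...,0]<20)&(h[...,1]>200)&(h[...,2]>190)); print("handle side",r,onz("side",r.mean(0),75),rectw("side",r,75))
def edge(n,t,box):pass
# key block top: gray
g=big(t,205,210,50,62,8);h=cv2.cvtColor(g,cv2.COLOR_BGR2HSV); m=((h[...,1]<100)).astype(np.uint8)*255
m=cv2.morphologyEx(m,cv2.MORPH_CLOSE,np.ones((40,40)));cs,_=cv2.findContours(m,0,1);q=max(cs,key=cv2.contourArea)
r=(cv2.boxPoints(cv2.minAreaRect(q))+.5)/8-.5+[205,210];print("block",rectw("top",r,36),r)
E
```

```text
key top [228.31926027 248.76550812] (array([459.99654606,  81.73403451]), np.float64(11.357827725160519), [np.float64(10.91657769828513), np.float64(28.625714396981586)]) [460.03851723  81.95487345  72.        ]
handle [329.46534551 246.96149521] (array([ 469.00995029, -119.7485229 ]), np.float64(85.48153055227647), [np.float64(13.586895148213312), np.float64(31.022782448173448)])
cyl [439.70731312 229.77237911] [439.75 229.75] [ 510.81786263 -344.00147696   68.        ] (array([ 510.85861345, -344.00396197]), np.float64(176.95351322642836), [np.float64(26.206095940624312), np.float64(26.415768210529542)])
slot [439.92317906 229.81003414] [ 510.70470281 -344.34656354   68.        ] (array([ 510.83477222, -344.37955874]), np.float64(24.24976273853906), [np.float64(4.576338169526721), np.float64(11.083964273752038)])
reed [281.38309259 157.67408025] [665.02867309 -19.45915749  36.        ] (array([665.11056931, -19.34710257]), np.float64(78.81193427571552), [np.float64(5.593964747781241), np.float64(28.59377287241211)])
board (array([664.96864487, -19.07479901]), np.float64(78.49445201604675), [np.float64(131.95649417300484), np.float64(159.68467761779382)])
cyl side [299.67523898 359.54457785] [ 509.20225412 -345.8319026    68.        ]
key side [[233.19067359 191.10691595]
 [244.72113037 190.28331137]
 [245.65513992 203.3594532 ]
 [234.12468338 204.18305779]]
handle side [[248.80352259 247.26691961]
 [255.77762508 246.89986181]
 [256.38708687 258.47962761]
 [249.41298389 258.84668541]] [ 467.37106801 -123.51852048   75.        ] (array([ 467.39127933, -123.27232997]), np.float64(85.72854069159453), [np.float64(12.43858375099533), np.float64(30.848744523903843)])
block (array([479.65579981,  86.459199  ]), np.float64(12.121795118154296), [np.float64(53.40324323077179), np.float64(93.14644837079683)]) [[212.50250435 221.53813744]
 [237.45768356 217.29044724]
 [244.85540009 260.75200653]
 [219.90021896 264.99969864]]
```

>>> step_arm:
  commands:
    - [[0,0,-0.18],[47,-42,0],-1]
    - [[0,0,-0.36],[94,-84,0],-1]
    - [[0,0,-0.54],[141,-126,0],-1]
    - [[0,0,-0.72],[188,-170,0],-1]
    - [[0,0,-0.9],[230,-212,0],-1]
    - [[0,0,-1.08],[228,-268,-10],-1]
    - [[0,0,-1.26],[226,-325,-20],-1]
    - [[0,0,-1.44],[225,-382,-30],-1]
    - [[0,0,-1.62],[224,-440,-40],-1]
    - [[0,0,-1.8],[224,-500,-50],-1]
    - [[0,0,-1.98],[224,-551,-60],-1]
    - [[0,0,-2.16],[224,-551,-60],-1]
  squeeze: 60

```text
clock: 1.6
eef_pos: [458.5, 76.8, 146.8]
ee_rot: [0.887, -0.462, -0.001, 0.001]
force: [-0.1, 0.2, -0.1]
opening: 85.4
```

>>> step_arm:
  commands:
    - [[0,0,-0.18],[0,0,0],-1]
    - [[0,0,-0.36],[0,0,0],-1]
    - [[0,0,-0.43],[0,0,-20],-1]
    - [[0,0,-0.43],[0,0,-20],-1]

```text
clock: 2.1
eef_pos: [458.3, 81.3, 126.4]
ee_rot: [0.773, -0.635, -0.001, 0.002]
force: [-0.5, 0.1, 0.2]
opening: 85.6
```

Run:
```python
from h import *
from scipy.spatial.transform import Rotation as Ro
a=bot.capture("side");b=bot.capture("top")
cv2.imwrite("pics/s1.png",a);cv2.imwrite("pics/t1.png",b)
s=bot.get_state();print(s["clock"],s["eef_pos"],Ro.from_quat(s["ee_rot"]).as_matrix(),s["qpos"],s["force"],s["opening"])
crop("side",a,190,110,120,120,6,"pics/s1c.png");crop("top",b,160,180,130,100,6,"pics/t1c.png")
```

```text
2.2 [459.65965037  81.50684032 127.53847242] [[ 1.94705805e-01 -9.80861648e-01 -2.75845768e-04]
 [-9.80861648e-01 -1.94705711e-01 -3.35757587e-04]
 [ 2.75622994e-04  3.35940486e-04 -9.99999906e-01]] [-0.81004163  0.25663735  0.64278917  2.12615466 -0.2092977   0.81974661
 -1.41399363] [ 0.61571404 -0.34961638  0.43462468] 85.53099220924875
```

View pics/s1c.png

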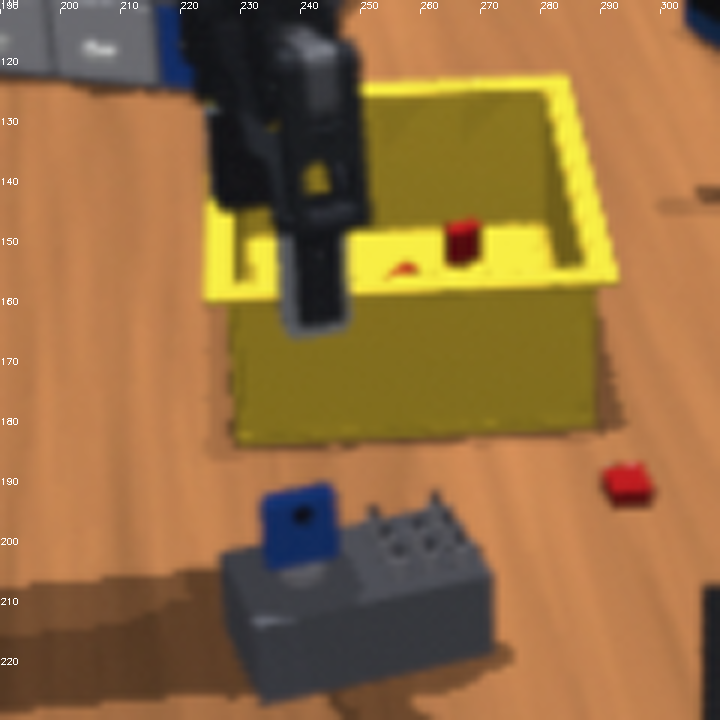

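View pics/t1.png

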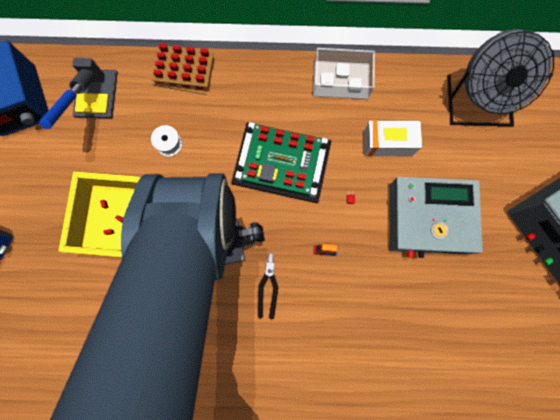

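Side view: the near fingertip is at about (242,165), straight above the blue bow at (240,197). Lowering and closing.

>>> step_arm:
  commands:
    - [[0,0,0],[-0.5,-0.8,-40],-1]
    - [[0,0,0],[-0.5,-0.8,-69],-1]
    - [[0,0,0],[-0.5,-0.8,-69],-1]
    - [[0,0,0],[-0.5,-0.8,-69],-0.3]
    - [[0,0,0],[-0.5,-0.8,-69],0.3]
  squeeze: 25

```text
clock: 2.82
eef_pos: [460.4, 81.0, 59.8]
ee_rot: [0.773, -0.635, 0.001, -0.001]
force: [0.9, -0.8, -0.0]
opening: 51.7
```

Run:
```python
from h import *
a=bot.capture("side")
cv2.imwrite("pics/s2.png",a)
s=bot.get_state();print(s["clock"],s["eef_pos"],s["force"],s["opening"])
crop("side",a,190,130,120,100,6,"pics/s2c.png")
```

```text
2.875 [460.1696652   81.02368193  59.6149625 ] [0.37129684 0.54204308 0.17607519] 43.99499219483071
```

View pics/s2c.png

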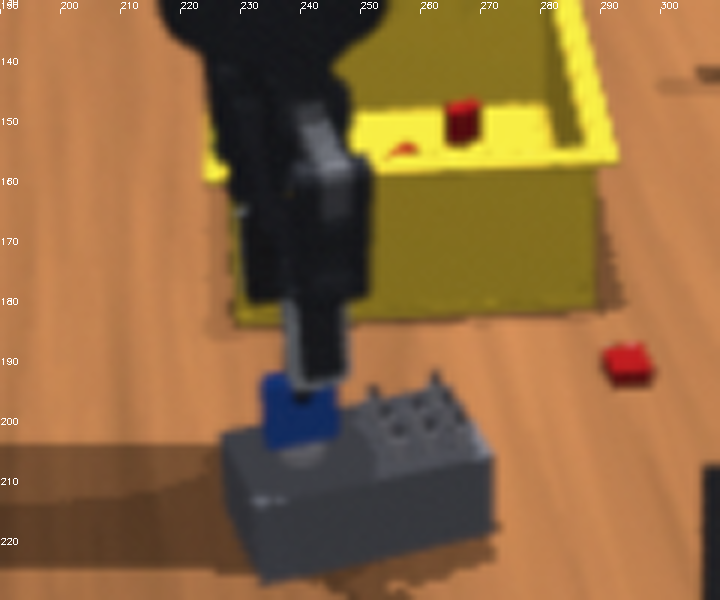

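>>> step_arm:
  commands:
    - [[0,0,0],[0,0,0],0.8]
    - [[0,0,0],[0,0,0],1]
    - [[0,0,0],[0,0,0],1]
    - [[0,0,0],[0,0,0],1]
  squeeze: 25

```text
clock: 3.38
eef_pos: [459.2, 80.7, 58.4]
ee_rot: [0.773, -0.635, 0.0, 0.0]
force: [-1.0, -0.2, 0.3]
opening: -0.2
```

Run:
```python
from h import *
from scipy.spatial.transform import Rotation as Ro
a=bot.capture("side")
cv2.imwrite("pics/s3.png",a)
s=bot.get_state();print(s["clock"],s["eef_pos"],s["force"],s["moment"],s["opening"],Ro.from_quat(s["ee_rot"]).as_matrix()[:,0])
crop("side",a,190,130,120,100,6,"pics/s3c.png")
```

```text
3.425 [459.18055583  80.72112823  58.38832451] [-0.84945212 -0.06394128 -0.33090454] [ 0.01891942 -0.0049105   0.03822099] 0.06369039075937738 [ 1.93581935e-01 -9.81084107e-01  9.66682406e-05]
```

View pics/s3c.png

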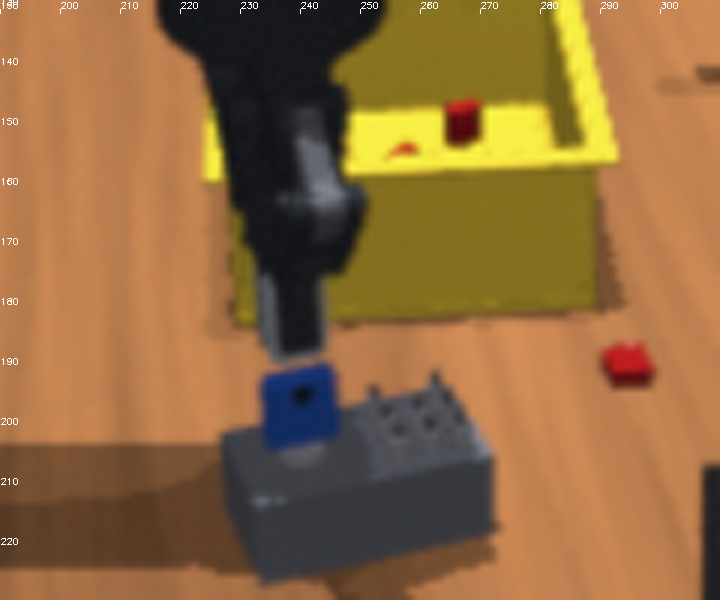

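```bash
python3 - <<'E'
from h import *
for z in (47.4,58.4,72): print(z,proj("side",[459.2,80.7,z]))
print(proj("top",[459.2,80.7,72]))
for x,y in((460,82),(459,80)): print(proj("side",[[x,y,72],[x,y,42],[x,y,36]]))
E
python3 - <<'E'
import sys; sys.path.insert(0,'.')
from h import *
import os
os.chdir('.')
a=cv2.imread("pics/s3.png"); crop("side",a,200,60,90,100,6,"pics/s3d.png")
E
```

```text
47.4 [[239.54688781 201.02014759]]
58.4 [[239.28205572 196.79704303]]
72 [[238.94958269 191.49531262]]
[[228.92627276 249.20310755]]
[[239.27741626 191.1329645 ]
 [239.99651631 202.70294765]
 [240.13716917 204.96598625]]
[[238.88125034 191.68190278]
 [239.60895827 203.26263671]
 [239.75128902 205.5276864 ]]
```

View pics/s3d.png

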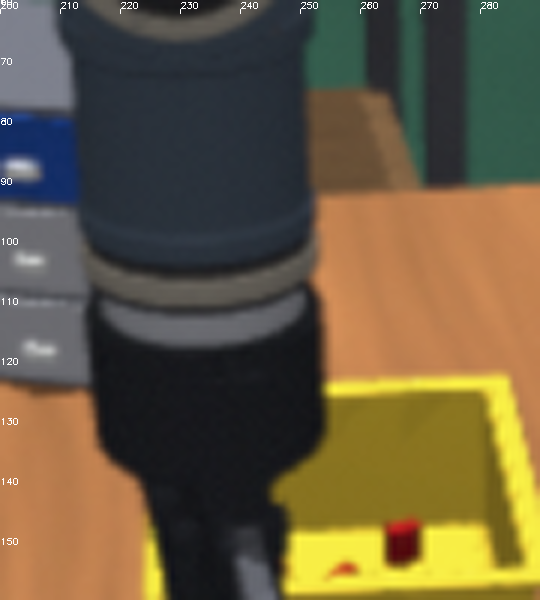

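Run:
```python
from h import *
d=np.array([.195,-.98,0])
for nm,p,op,zt,obs in (("open",[459.7,81.5,127.5],85.5,129.5,(242,165)),("half",[460,81,59.6],44,56,(242,194)),("shut",[459.2,80.7,58.4],0,47.4,(238,189))):
    for off in (0,10):
        q=np.array(p)+d*(op/2+off); q[2]=zt; print(nm,off,proj("side",q),obs)
    # z at which matches obs
    for off in (5,):
        zs=np.arange(0,200,.5); q=np.array([np.r_[(np.array(p)+d*(op/2+off))[:2],z] for z in zs]); e=np.abs(proj("side",q)[:,1]-obs[1]); print("z fit",zs[e.argmin()],"vs tcp",zs[e.argmin()]-p[2])
```

```text
open 0 [[243.5116923  178.11115605]] (242, 165)
open 10 [[244.93559994 180.6269363 ]] (242, 165)
z fit 162.0 vs tcp 34.5
half 0 [[242.5431975  203.10564468]] (242, 194)
half 10 [[243.86891687 205.66696646]] (242, 194)
z fit 82.0 vs tcp 22.4
shut 0 [[239.54688781 201.02014759]] (238, 189)
shut 10 [[240.81860122 203.50681473]] (238, 189)
z fit 81.5 vs tcp 23.1
```

Run:
```python
from h import *
print(bot.finger_overhang,[x for x in dir(bot) if not x.startswith('_')])
```

```text
11.0 ['PlanningError', 'camera_model', 'capture', 'finger_overhang', 'get_state', 'job_done']
```

>>> step_arm:
  commands:
    - [[0,0,0],[0,0,0],-1]
    - [[0,0,0],[0,0,0],-1]
    - [[0,0,0],[0,0,0],-1]
    - [[0,0,0],[0,0,-8],-1]
    - [[0,0,0],[0,0,-16],-1]
    - [[0,0,0],[0,0,-16],-1]

```text
clock: 4.18
eef_pos: [458.5, 80.5, 41.5]
ee_rot: [0.772, -0.635, -0.0, 0.001]
force: [-0.3, 0.3, 0.5]
opening: 85.2
```

Run:
```python
from h import *
a=bot.capture("side")
cv2.imwrite("pics/s4.png",a)
s=bot.get_state();print(s["clock"],s["eef_pos"],s["force"],s["moment"],s["opening"])
crop("side",a,190,100,120,130,5,"pics/s4c.png")
```

```text
4.225 [458.83652588  80.50678406  41.90728091] [0.17919483 0.16739244 1.08104777] [ 0.00031633  0.01115016 -0.00425069] 85.3848810644116
```

View pics/s4c.png

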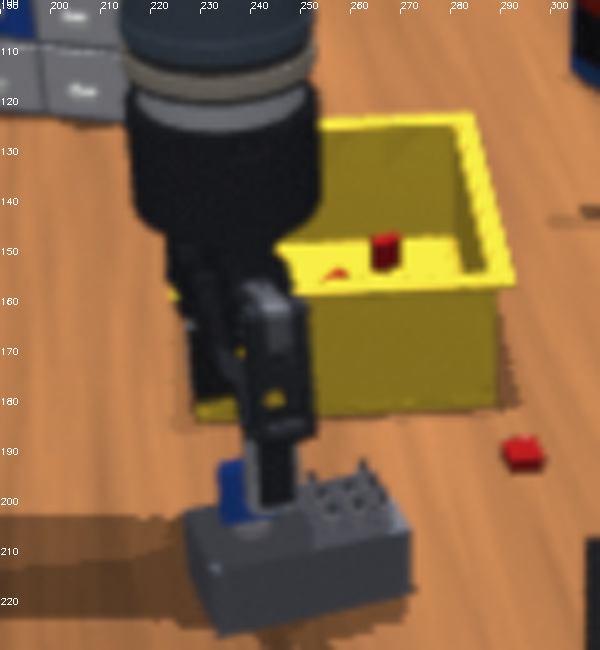

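```bash
python3 - <<'E'
from h import *
d=np.array([.195,-.98,0]); p=np.array([458.8,80.5,41.9])
for off in (0,5,12):
    q=np.array([np.r_[(p+d*(42.7+off))[:2],z] for z in (35,44,55,65,75,85)]); print(off,proj("side",q).round(1).tolist())
E
python3 - <<'E'
import sys; sys.path.insert(0,'.')
from h import *
b=bot.capture("top"); cv2.imwrite("pics/t4.png",b)
E
```

```text
0 [[245.2, 216.8], [245.0, 213.3], [244.8, 209.0], [244.6, 205.1], [244.3, 201.1], [244.1, 197.1]]
5 [[245.9, 218.1], [245.7, 214.6], [245.5, 210.4], [245.2, 206.4], [245.0, 202.4], [244.8, 198.4]]
12 [[246.8, 220.0], [246.6, 216.5], [246.4, 212.2], [246.2, 208.3], [246.0, 204.3], [245.8, 200.2]]
```

View pics/t4.png

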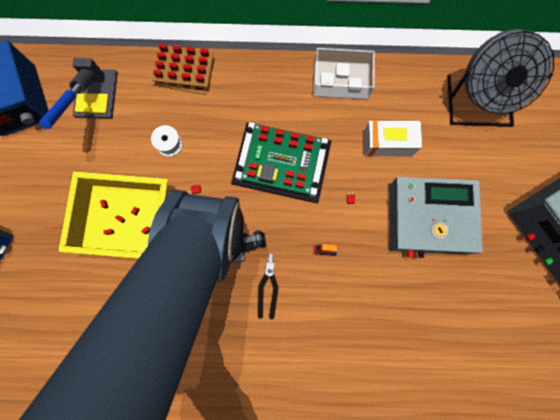

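>>> step_arm:
  commands:
    - [[0,0,0],[0,0,-8],-1]
    - [[0,0,0],[0,0,-15],-1]
    - [[0,0,0],[0,0,-15],-1]
    - [[0,0,0],[0,0,-15],0]
    - [[0,0,0],[0,0,-15],0.4]
  squeeze: 25

```text
clock: 4.9
eef_pos: [459.4, 80.7, 27.6]
ee_rot: [0.773, -0.635, 0.0, -0.0]
force: [0.6, -0.4, 0.1]
opening: 51.6
```

Run:
```python
from h import *
a=bot.capture("side")
cv2.imwrite("pics/s5.png",a)
s=bot.get_state();print(s["clock"],s["eef_pos"],s["force"],s["moment"],s["opening"])
crop("side",a,190,130,120,100,6,"pics/s5c.png")
```

```text
4.95 [459.36648612  80.77576419  27.59513385] [-0.68176904 -0.18702931 -0.00971227] [-0.00150505  0.02102486  0.02436708] 43.89095299998822
```

View pics/s5c.png

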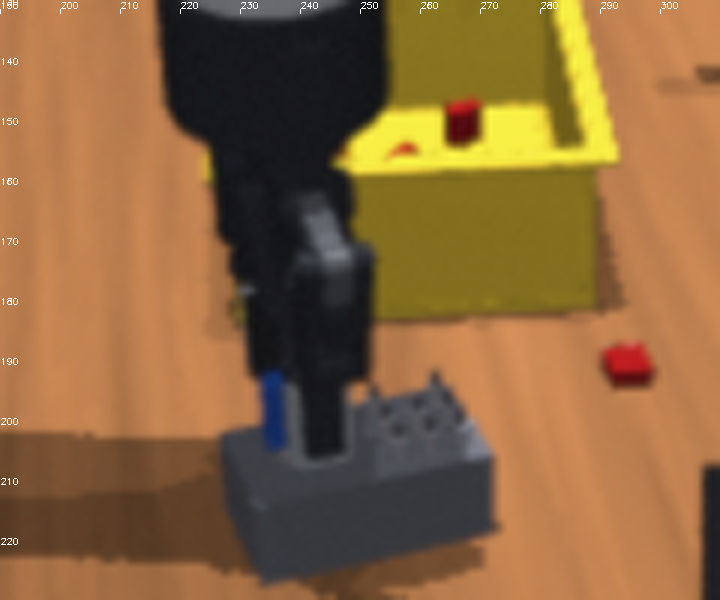

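>>> step_arm:
  commands:
    - [[0,0,0],[0,0,-4],0.4]
    - [[0,0,0],[0,0,-4],0.6]
    - [[0,0,0],[0,0,-4],0.8]
    - [[0,0,0],[0,0,-4],1]
    - [[0,0,0],[0,0,-4],1]
    - [[0,0,0],[0,0,-4],1]
  squeeze: 25

```text
clock: 5.7
eef_pos: [458.7, 82.2, 23.3]
ee_rot: [0.773, -0.635, -0.001, -0.0]
force: [0.3, 5.1, -1.0]
opening: 9.2
```

Run:
```python
from h import *
a=bot.capture("side")
cv2.imwrite("pics/s6.png",a)
s=bot.get_state();print(s["clock"],s["eef_pos"],s["force"],s["moment"],s["opening"])
crop("side",a,190,130,120,100,6,"pics/s6c.png")
```

```text
5.75 [458.70388835  82.116765    23.33121053] [-1.19610354  4.94661339 -0.31005752] [1.25796946 0.28293746 0.05199957] 9.868512551987283
```

View pics/s6c.png

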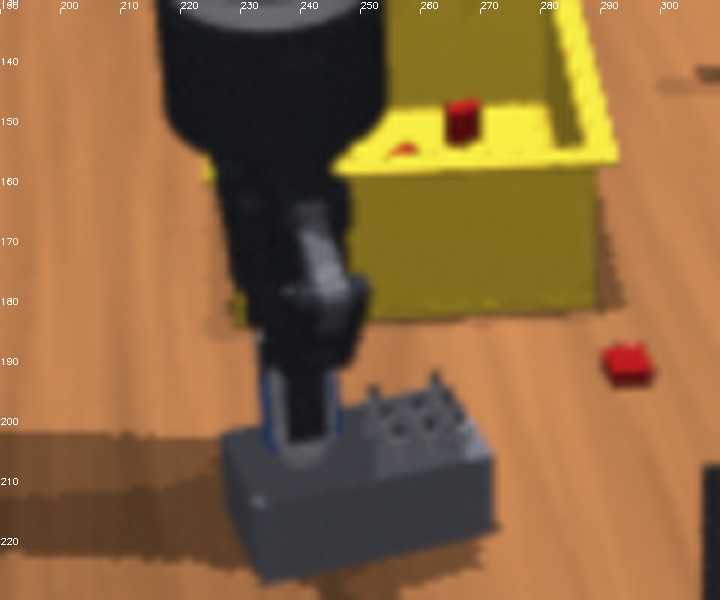

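>>> step_arm:
  commands:
    - [[0,0,0],[0,1.5,0],1]
    - [[0,0,0],[0,1.5,0],1]
  squeeze: 60

```text
clock: 6.0
eef_pos: [458.8, 82.3, 23.3]
ee_rot: [0.773, -0.635, -0.0, 0.0]
force: [-1.2, 3.1, -0.7]
opening: 9.1
```

Run:
```python
from h import *
for i in range(3):
    bot.capture("side")
    s=bot.get_state();print(s["clock"],s["eef_pos"],s["force"],s["moment"],s["opening"])
```

```text
6.05 [458.81094628  82.25028199  23.31757072] [-1.22613091  2.8301985  -0.94071641] [0.63793148 0.33734471 0.0151045 ] 8.722226306542266
6.1 [458.78778107  82.28101675  23.29804099] [-1.54521872  2.88512495 -0.8398363 ] [ 0.66449732  0.35169727 -0.00893237] 8.805953268225853
6.15 [458.80670956  82.25068795  23.31348193] [-0.82095789  2.60927732 -1.12779924] [ 0.73823521  0.40327548 -0.00922386] 8.75977862139446
```

>>> step_arm:
  commands:
    - [[0,0,0],[0,1.5,8],1]
    - [[0,0,0],[0,1.5,30],1]
    - [[0,0,0],[0,1.5,60],1]
    - [[0,0,0],[0,1.5,85],1]
    - [[0,0,0],[0,1.5,85],1]

```text
clock: 6.78
eef_pos: [461.4, 83.4, 110.5]
ee_rot: [0.772, -0.635, 0.002, -0.002]
force: [0.8, -0.5, -0.4]
opening: 8.9
```

Run:
```python
from h import *
a=bot.capture("side");b=bot.capture("top")
cv2.imwrite("pics/s7.png",a)
s=bot.get_state();print(s["clock"],s["eef_pos"],s["force"],s["moment"],s["opening"])
crop("side",a,190,110,120,110,6,"pics/s7c.png")
```

```text
6.875 [459.33184979  83.35764049 108.50099016] [-0.65197689 -1.079954   -0.64672036] [-0.02480289 -0.0354725   0.01087042] 9.12684437244899
```

View pics/s7c.png

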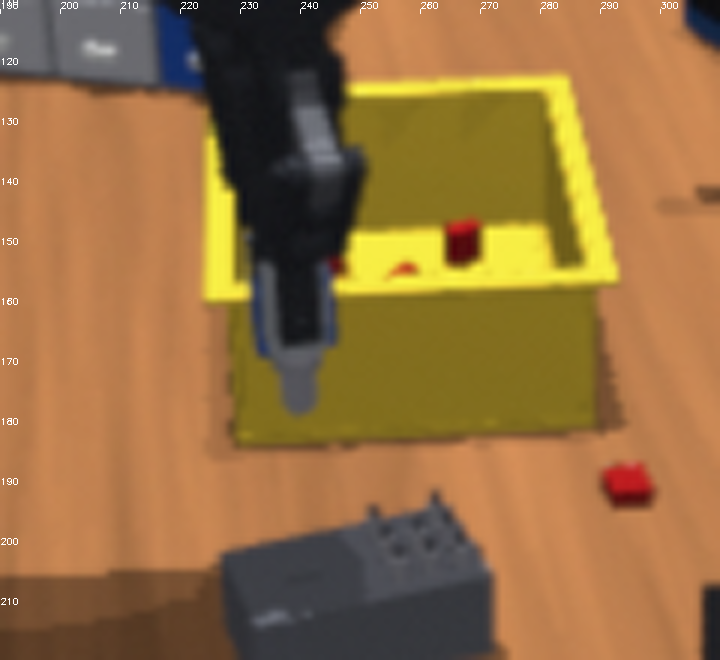

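>>> step_arm:
  commands:
    - [[0,0,0.03],[6,-53,0],1]
    - [[0,0,0.06],[12,-106,0],1]
    - [[0,0,0.09],[18,-160,0],1]
    - [[0,0,0.12],[25,-214,0],1]
    - [[0,0,0.15],[31,-267,0],1]
    - [[0,0,0.18],[38,-321,0],1]
    - [[0,0,0.21],[44,-375,0],1]
    - [[0,0,0.225],[51,-428,0],1]
    - [[0,0,0.225],[51,-428,0],1]
    - [[0,0,0.225],[51,-428,0],1]

```text
clock: 8.12
eef_pos: [509.3, -343.5, 106.9]
ee_rot: [0.839, -0.545, -0.001, -0.0]
force: [0.2, 0.3, -0.6]
opening: 8.6
```

Run:
```python
from h import *
print(proj("side",[[459.3,83.4,101.2],[459.3,83.4,121]]))
a=bot.capture("side");b=bot.capture("top")
cv2.imwrite("pics/s8.png",a);cv2.imwrite("pics/t8.png",b)
s=bot.get_state();print(s["clock"],s["eef_pos"],s["force"],s["moment"],s["opening"],s["qpos"],s["ee_rot"])
print(proj("side",np.r_[s["eef_pos"][:2],101.2]),proj("top",np.r_[s["eef_pos"][:2],101.2]))
crop("side",a,240,290,120,110,6,"pics/s8c.png")
```

```text
[[238.16499423 179.12416352]
 [237.65256109 170.95451549]]
8.225 [ 510.16478683 -342.32244613  107.45976093] [-0.24795257  0.98486423 -0.39662695] [ 0.030139   -0.01843791  0.02655821] 8.80721817991959 [ 0.08523342  0.52935582  0.60730722  1.80883631 -0.37094719  0.92130608
 -0.29188405] [ 8.39447002e-01 -5.43440471e-01 -1.03910369e-03 -3.25938944e-04]
[[300.60766138 341.97621124]] [[445.94232771 227.68266191]]
```

View pics/s8c.png

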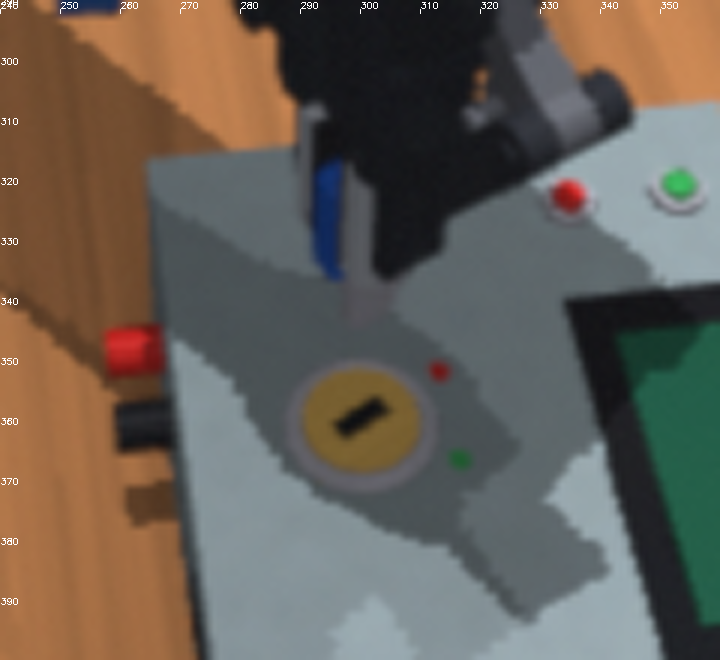

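View pics/t8.png

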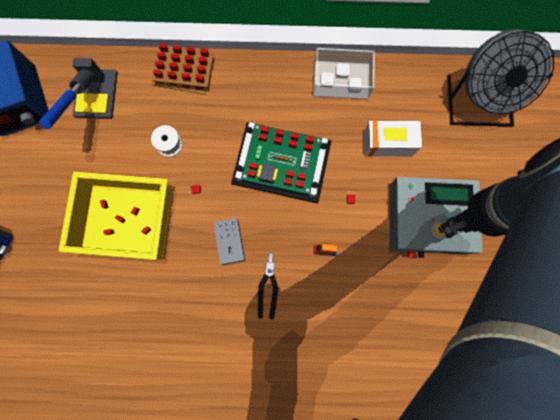

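Run:
```python
from meas import *
P=[];ims=[]
for i in range(6):
    ims.append(bot.capture("side"));s=bot.get_state();P.append(s["eef_pos"])
print(s["clock"],np.round(P,2).tolist(),np.mean(P,0))
a=np.mean(ims,0).astype(np.uint8); cv2.imwrite("pics/s8m.png",a)
for nm,im in(("s8",a),("s0",cv2.imread("pics/side0.png"))):
    k=8
    x,y,w,h=285,343,35,35
    b=big(im,x,y,w,h,k);hs=cv2.cvtColor(b,cv2.COLOR_BGR2HSV).astype(int)
    m=((abs(hs[...,0]-24)<8)&(hs[...,1]>100)&(hs[...,2]>70)).astype(np.uint8)*255
    cs,_=cv2.findContours(m,cv2.RETR_EXTERNAL,1);c=max(cs,key=cv2.contourArea);el=cv2.fitEllipse(c)
    cc=(np.array(el[0])+.5)/k-.5+[x,y]; print(nm,"ellipse",cc,onz("side",cc,68))
    f=np.zeros_like(m);cv2.drawContours(f,[c],-1,255,-1);f=cv2.erode(f,np.ones((17,17)))
    v=hs[...,2]; th=0.5*np.median(v[m>0]); sl=((v<th)&(f>0)).astype(np.uint8)*255
    cs,_=cv2.findContours(sl,0,1);c=max(cs,key=cv2.contourArea);M=cv2.moments(c);ce=(np.array([M["m10"],M["m01"]])/M["m00"]+.5)/k-.5+[x,y]
    pts=np.array([onz("side",(p[0]+.5)/k-.5+[x,y],68)[:2] for p in c]);r=cv2.minAreaRect(pts.astype(np.float32));print("slot",ce,onz("side",ce,68),r)
    pts2=np.argwhere(sl>0)[:,::-1]; W=np.array([onz("side",(p+.5)/k-.5+[x,y],68)[:2] for p in pts2]);u,sv,vt=np.linalg.svd(W-W.mean(0),full_matrices=False);print("axis",np.degrees(np.arctan2(vt[0,1],vt[0,0]))%180)
crop("side",a,285,310,40,60,10,"pics/s8d.png")
```

```text
8.525 [[510.39, -342.27, 107.77], [510.53, -342.45, 108.04], [510.59, -342.69, 108.28], [510.57, -343.01, 108.42], [510.56, -343.28, 108.52], [510.51, -343.51, 108.55]] [ 510.52664415 -342.86786449  108.26351874]
s8 ellipse [299.68709469 359.66003036] [ 509.15342971 -346.08395651   68.        ]
slot [299.69198803 359.05515847] [ 509.3427239  -345.13105647   68.        ] ((509.318115234375, -345.0858154296875), (12.500170707702637, 4.878057479858398), 28.248416900634766)
axis 27.425740857403383
s0 ellipse [299.67513752 359.54320526] [ 509.17240837 -345.89740852   68.        ]
slot [299.74531602 358.96173073] [ 509.44357848 -344.994654     68.        ] ((509.35015869140625, -345.0373840332031), (12.563672065734863, 5.101503372192383), 26.57830238342285)
axis 28.626319587328055
```

View pics/s8d.png

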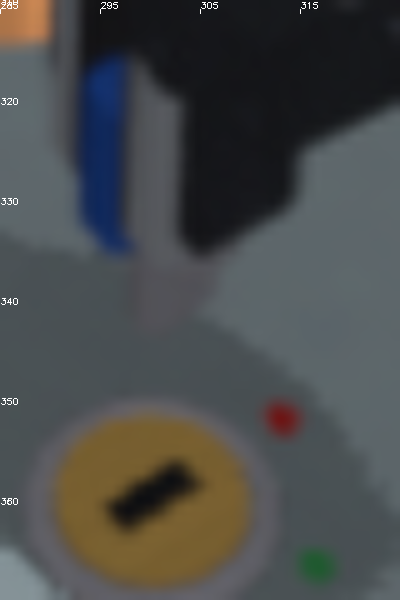

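>>> step_arm:
  commands:
    - [[0,0,0.04],[-0.8,-0.4,-12],1]
    - [[0,0,0.04],[-0.8,-0.4,-24],1]
    - [[0,0,0.04],[-0.8,-0.4,-30],1]
    - [[0,0,0.04],[-0.8,-0.4,-30],1]
    - [[0,0,0.04],[-0.8,-0.4,-30],1]
    - [[0,0,0.04],[-0.8,-0.4,-30],1]

```text
clock: 9.28
eef_pos: [509.7, -344.9, 78.8]
ee_rot: [0.85, -0.527, 0.0, -0.0]
force: [0.2, 0.9, -0.7]
opening: 8.8
```

Run:
```python
from h import *
a=bot.capture("side");b=bot.capture("top")
cv2.imwrite("pics/s9.png",a);cv2.imwrite("pics/t9.png",b)
s=bot.get_state();print(s["clock"],s["eef_pos"],s["force"],s["moment"],s["opening"],s["ee_rot"])
tip=np.r_[s["eef_pos"][:2],s["eef_pos"][2]-7.3]
print(proj("side",tip),proj("top",tip))
crop("side",a,275,310,60,60,10,"pics/s9c.png")
crop("top",b,410,200,60,50,10,"pics/t9c.png")
```

```text
9.375 [ 509.61108641 -344.77540576   78.7310158 ] [-0.69144729 -0.25898912 -0.57864601] [-0.03418903  0.00129927  0.05286653] 8.884186445888801 [ 8.49632307e-01 -5.27375423e-01  3.22813532e-04 -3.66843024e-05]
[[299.90649855 357.27750716]] [[440.86462827 230.11667369]]
```

View pics/s9c.png

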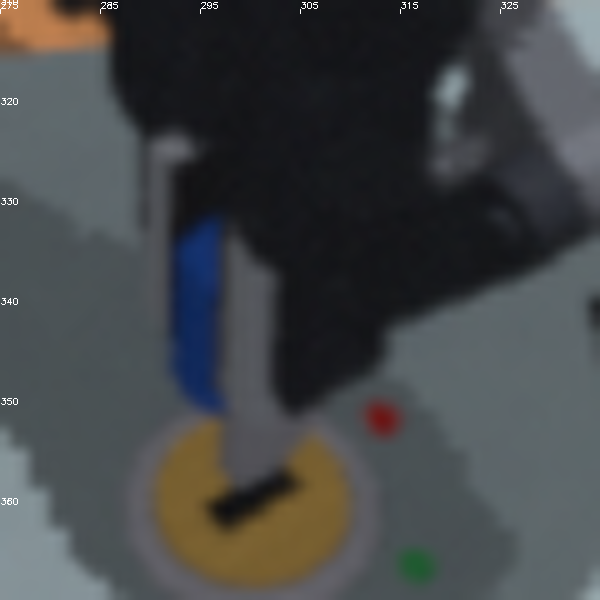

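View pics/t9c.png

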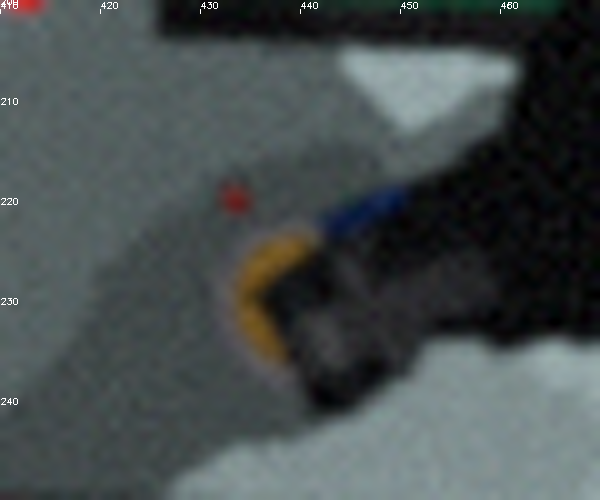

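The side view has the blade tip at about (300.3,357.3), just over the slot centre at (299.8,359). Feeling my way in gently.

>>> step_arm:
  commands:
    - [[0,0,0],[-0.5,0,-3],1]
    - [[0,0,0],[-0.5,0,-5],1]
    - [[0,0,0],[-0.5,0,-7],1]
    - [[0,0,0],[-0.5,0,-9],1]
    - [[0,0,0],[-0.5,0,-9],1]

```text
clock: 10.0
eef_pos: [508.8, -344.6, 69.2]
ee_rot: [0.85, -0.527, -0.0, 0.0]
force: [0.8, 0.5, -0.0]
opening: 9.0
```

Run:
```python
from h import *
a=bot.capture("side")
cv2.imwrite("pics/s10.png",a)
s=bot.get_state();print(s["clock"],s["eef_pos"],s["force"],s["moment"],s["opening"],s["ee_rot"])
crop("side",a,275,310,60,60,10,"pics/s10c.png")
```

```text
10.05 [ 508.91702628 -344.65967723   69.36599011] [ 0.4012213   0.56024868 -0.30161719] [-0.02451868  0.02073541  0.01879846] 8.80617798383515 [ 8.49649131e-01 -5.27348417e-01 -1.05210151e-06  1.22718000e-05]
```

View pics/s10c.png

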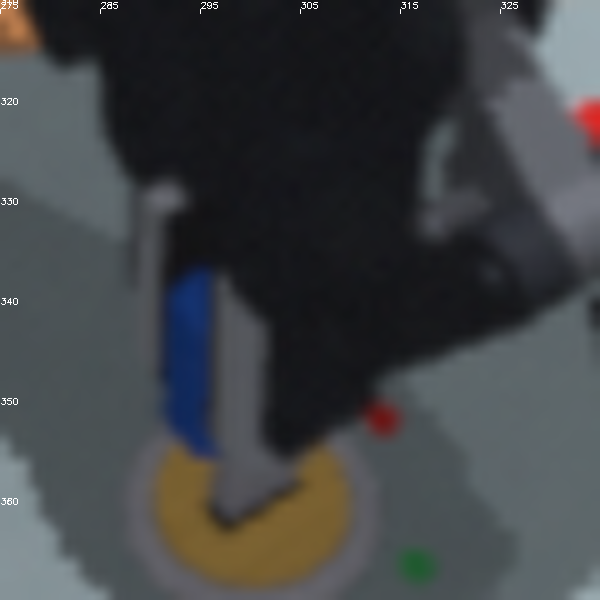

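The blade is in the slot with no load. Pushing home.

>>> step_arm:
  commands:
    - [[0,0,0],[0,0,-4],1]
    - [[0,0,0],[0,0,-8],1]
    - [[0,0,0],[0,0,-12],1]
    - [[0,0,0],[0,0,-15],1]
    - [[0,0,0],[0,0,-15],1]
    - [[0,0,0],[0,0,-15],1]

```text
clock: 10.8
eef_pos: [508.8, -344.6, 54.9]
ee_rot: [0.85, -0.527, -0.0, -0.0]
force: [-2.1, 1.9, 5.5]
opening: 8.8
```

Run:
```python
from h import *
a=bot.capture("side")
cv2.imwrite("pics/s11.png",a)
s=bot.get_state();print(s["clock"],s["eef_pos"],s["force"],s["moment"],s["opening"],s["ee_rot"])
crop("side",a,275,310,60,60,10,"pics/s11c.png")
```

```text
10.85 [ 508.8345889  -344.59898534   54.85219436] [-1.88990203  2.10068766  5.42610856] [ 0.30397518  0.37160683 -0.02591301] 9.045405988806912 [ 8.49620557e-01 -5.27394407e-01 -7.84645311e-05 -2.06328240e-04]
```

View pics/s11c.png

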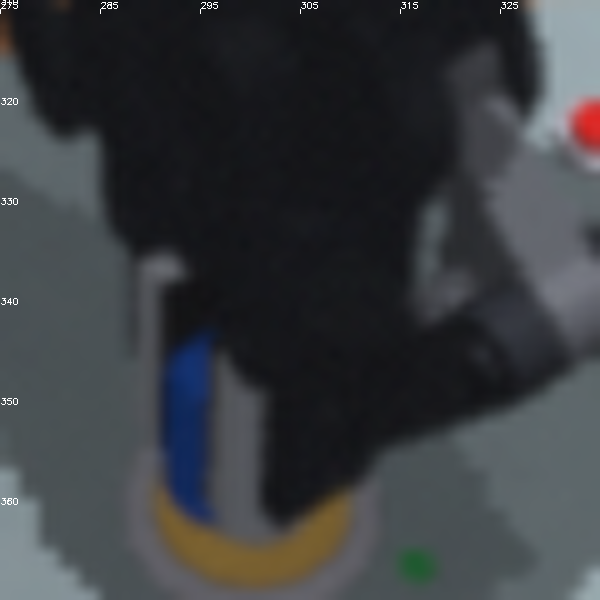

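>>> step_arm:
  commands:
    - [[0,0,0],[0,0,-2],1]
    - [[0,0,0],[0,0,-2],1]
    - [[0,0,0],[0,0,-2],1]

```text
clock: 11.22
eef_pos: [508.9, -344.7, 54.7]
ee_rot: [0.85, -0.527, 0.0, -0.001]
force: [-4.9, 4.7, 17.7]
opening: 8.9
```

Run:
```python
from h import *
s=bot.get_state();print(s["clock"],s["eef_pos"],s["force"],s["moment"],s["opening"],s["ee_rot"])
```

```text
11.225 [ 508.94477237 -344.66233083   54.68863248] [-4.93708833  4.72647349 17.66332771] [1.00873749 1.11229087 0.03403187] 8.913096554691643 [ 8.49625483e-01 -5.27385888e-01  3.11330799e-05 -8.14433180e-04]
```

>>> step_arm:
  commands:
    - [[0,0,-0.14],[0,0,1],1]
    - [[0,0,-0.28],[0,0,1],1]
    - [[0,0,-0.42],[0,0,1],1]
    - [[0,0,-0.56],[0,0,1],1]
    - [[0,0,-0.7],[0,0,1],1]
    - [[0,0,-0.84],[0,0,1],1]
    - [[0,0,-0.98],[0,0,1],1]
    - [[0,0,-1.08],[0,0,1],1]
    - [[0,0,-1.08],[0,0,1],1]

```text
clock: 12.35
eef_pos: [509.1, -343.8, 54.8]
ee_rot: [-0.458, 0.889, 0.001, 0.001]
force: [-4.5, 5.7, 13.8]
opening: 9.0
```

Run:
```python
from h import *
from scipy.spatial.transform import Rotation as Ro
a=bot.capture("side");cv2.imwrite("pics/s12.png",a)
s=bot.get_state();print(s["clock"],s["eef_pos"],s["force"],s["moment"],s["opening"],s["ee_rot"],2*np.degrees(np.arctan2(*s["ee_rot"][[1,0]]))+90,s["qpos"])
crop("side",a,265,310,80,65,9,"pics/s12c.png")
```

```text
12.4 [ 509.05503072 -343.85102268   54.77953818] [-3.51336784  4.5088055  12.9860563 ] [ 1.11171621  0.72999521 -0.07958482] 8.183497371316363 [-4.57845207e-01  8.89031202e-01  9.54070968e-04  6.14500400e-04] 324.49633763407223 [-0.0508449   0.68257725  0.83802098  1.85375993 -0.64345627  0.90163156
 -1.09367051]
```

View pics/s12c.png

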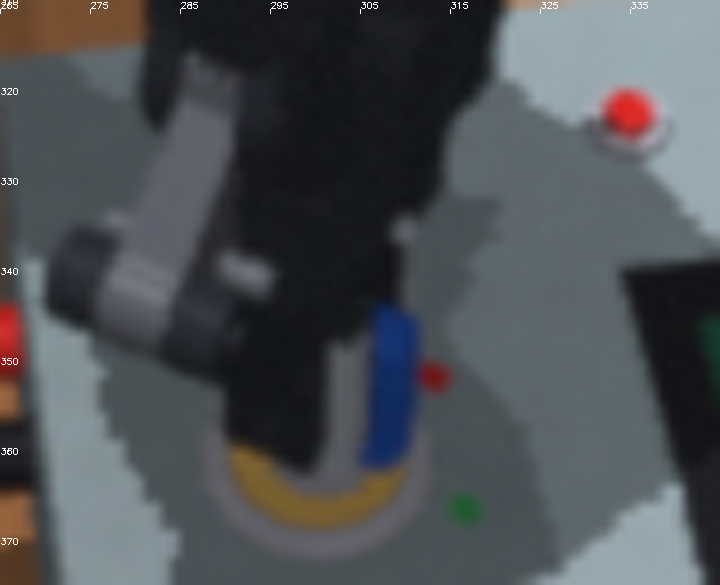

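>>> step_arm:
  commands:
    - [[0,0,-0.08],[0,0,0],1]
    - [[0,0,-0.14],[0,0,0],1]
    - [[0,0,-0.18],[0,0,0],1]
    - [[0,0,-0.18],[0,0,0],1]

```text
clock: 12.9
eef_pos: [509.2, -343.5, 54.8]
ee_rot: [-0.377, 0.926, 0.001, 0.001]
force: [-2.2, 6.0, 13.7]
opening: 9.1
```

Run:
```python
from h import *
s=bot.get_state();print(s["clock"],s["eef_pos"],s["force"],s["moment"],s["opening"],2*np.degrees(np.arctan2(*s["ee_rot"][[1,0]]))+90,s["qpos"])
```

```text
12.9 [ 509.20185745 -343.500679     54.75039874] [-2.21103692  5.97157083 13.71313898] [1.28493532 0.8026199  0.29245855] 9.063400767848188 314.25536409234644 [-0.07660517  0.70243921  0.88261238  1.85488234 -0.6811831   0.92002267
 -1.24012614]
```

>>> step_arm:
  commands:
    - [[0,0,0.03],[0,0,1.5],1]
    - [[0,0,0.03],[0,0,1.5],0.4]
    - [[0,0,0.03],[0,0,1.5],-0.4]
    - [[0,0,0.03],[0,0,1.5],-0.4]
    - [[0,0,0.03],[0,0,30],-0.4]
    - [[0,0,0.03],[0,0,80],-0.4]
    - [[0,0,0.18],[-10,50,100],-0.6]
    - [[0,0,0.36],[-20,110,100],-0.8]
    - [[0,0,0.54],[-30,160,100],-1]
    - [[0,0,0.72],[-40,200,100],-1]

```text
clock: 14.15
eef_pos: [468.6, -142.6, 153.4]
ee_rot: [-0.681, 0.732, 0.0, 0.0]
force: [0.1, -0.4, 0.6]
opening: 85.5
```

Run:
```python
from h import *
a=bot.capture("side");b=bot.capture("top");cv2.imwrite("pics/s13.png",a);cv2.imwrite("pics/t13.png",b)
s=bot.get_state();print(s["clock"],s["eef_pos"],s["force"],s["moment"],s["opening"],2*np.degrees(np.arctan2(*s["ee_rot"][[1,0]])),s["qpos"])
crop("side",a,265,310,80,65,9,"pics/s13c.png")
```

```text
14.25 [ 468.09389808 -139.9514056   152.93440466] [ 0.81677228 -0.11587919  0.57973149] [-0.03559389 -0.00305326  0.00194381] 85.38654694752022 265.8665662979168 [-0.54327701  0.31140936  0.91904198  2.06217261 -0.31699629  0.91397108
 -1.09277745]
```

View pics/s13c.png

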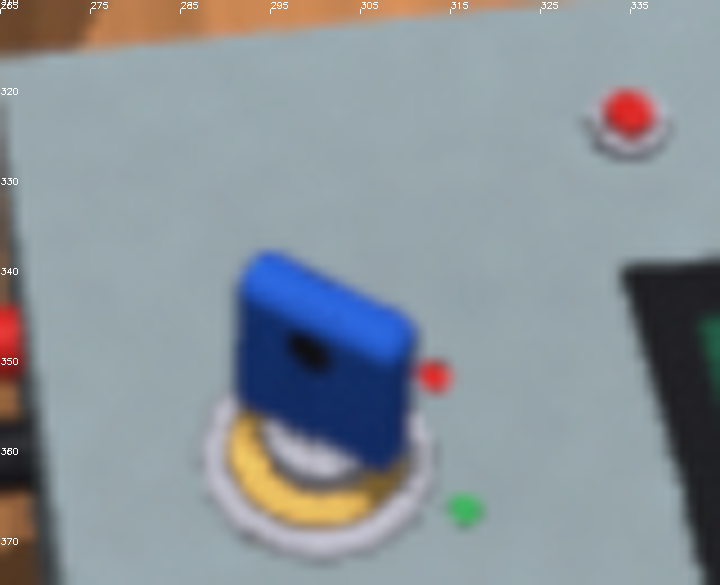

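View pics/t13.png

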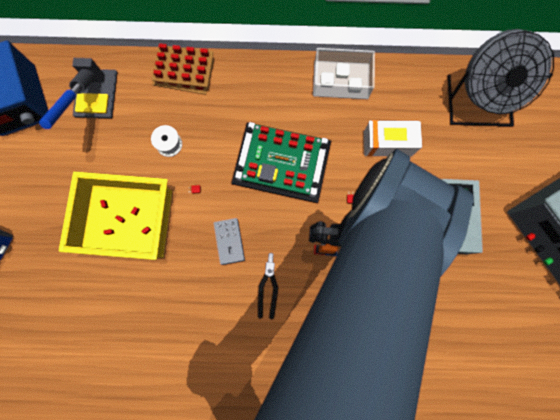

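Run:
```python
from meas import *
a=cv2.imread("pics/s13.png")
for lo in (160,190):
    c,r,m=rect(a,(285,333,35,35),lambda h:(abs(h[...,0]-113)<12)&(h[...,1]>150)&(h[...,2]>lo))
    print(c,onz("side",c,104),rectw("side",r,104))
```

```text
[300.80800543 343.62021728] [ 509.43449775 -347.06314932  104.        ] (array([ 509.49550028, -347.03805866]), np.float64(140.47226218643345), [np.float64(8.834899965364327), np.float64(26.69492035881723)])
[300.75338519 343.27618028] [ 509.46761627 -346.51107652  104.        ] (array([ 509.30343738, -346.30791906]), np.float64(140.0055414247743), [np.float64(7.742052690163252), np.float64(25.575940428201694)])
```

Side view: the key stands seated with its collar on the brass face. The bow is at −40°, against 28° for the slot at OFF (60° plus play), so it's at the ON stop. Next, the magnet.

>>> step_arm:
  commands:
    - [[0,0,0.18],[-1.6,23.7,0],-1]
    - [[0,0,0.36],[-1.6,23.7,0],-1]
    - [[0,0,0.54],[-1.6,23.7,0],-1]
    - [[0,0,0.72],[-1.6,23.7,0],-1]
    - [[0,0,0.9],[-1.6,23.7,-10],-1]
    - [[0,0,1.08],[-1.6,23.7,-25],-1]
    - [[0,0,1.26],[-1.6,23.7,-40],-1]
    - [[0,0,1.44],[-1.6,23.7,-60],-1]
    - [[0,0,1.54],[-1.6,23.7,-75],-1]
    - [[0,0,1.54],[-1.6,23.7,-75],-1]
    - [[0,0,1.54],[-1.6,23.7,-75],-1]

```text
clock: 15.62
eef_pos: [467.8, -121.9, 78.9]
ee_rot: [0.998, -0.057, 0.0, 0.0]
force: [-0.9, -0.0, -0.3]
opening: 85.3
```

Run:
```python
from h import *
a=bot.capture("side");b=bot.capture("top");cv2.imwrite("pics/s14.png",a);cv2.imwrite("pics/t14.png",b)
s=bot.get_state();print(s["clock"],s["eef_pos"],s["force"],s["opening"],2*np.degrees(np.arctan2(*s["ee_rot"][[1,0]])),s["qpos"])
crop("side",a,200,190,110,110,6,"pics/s14c.png")
crop("top",b,280,205,110,80,6,"pics/t14c.png")
```

```text
15.725 [ 467.92715927 -121.44704348   79.07198288] [ 0.31050097 -0.32378709  0.49423012] 85.27251551224325 -6.451730844241223 [-0.24979511  0.35230025  0.50930738  2.12943659 -0.2589269   0.71677858
  0.31722491]
```

View pics/s14c.png

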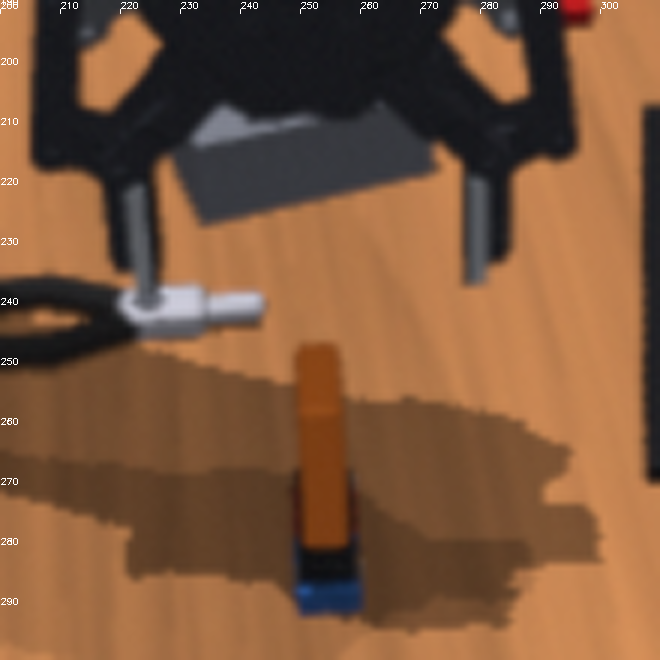

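View pics/t14c.png

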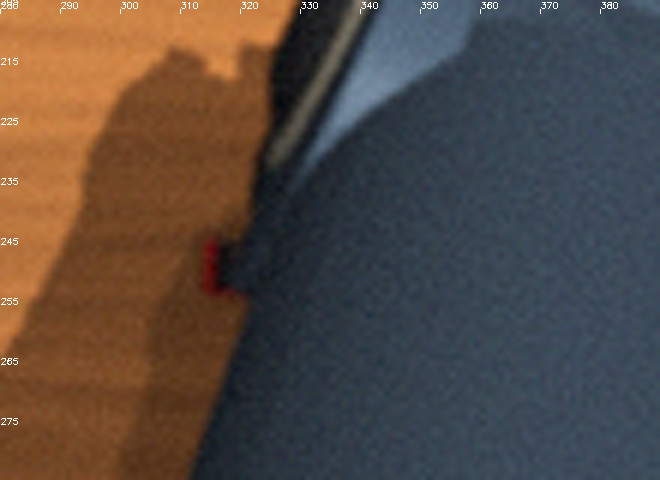

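>>> step_arm:
  commands:
    - [[0,0,0],[0,0,-30],-1]
    - [[0,0,0],[0,0,-50],-1]
    - [[0,0,0],[0,0,-58],-1]
    - [[0,0,0],[0,0,-58],-1]
    - [[0,0,0],[0,0,-58],0.2]
    - [[0,0,0],[0,0,-58],0.3]
    - [[0,0,0],[0,0,-58],0.3]
  squeeze: 25

```text
clock: 16.6
eef_pos: [467.6, -121.0, 20.9]
ee_rot: [0.998, -0.055, 0.0, -0.0]
force: [0.7, 0.1, 0.5]
opening: 32.2
```

Run:
```python
from h import *
a=bot.capture("side");cv2.imwrite("pics/s15.png",a)
s=bot.get_state();print(s["clock"],s["eef_pos"],s["force"],s["opening"],2*np.degrees(np.arctan2(*s["ee_rot"][[1,0]])))
crop("side",a,200,190,110,110,6,"pics/s15c.png")
```

```text
16.65 [ 467.56234101 -120.95237677   20.76837727] [-0.49224409 -1.26918175 -0.20337593] 29.71836827682263 -6.359197204859341
```

View pics/s15c.png

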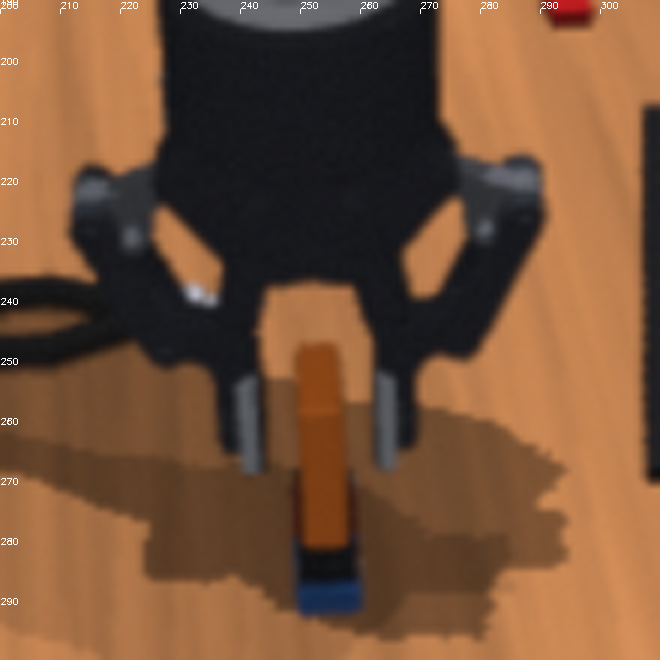

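>>> step_arm:
  commands:
    - [[0,0,0.03],[0,0,0],0.5]
    - [[0,0,0.03],[0,0,0],0.7]
    - [[0,0,0.03],[0,0,0],1]
    - [[0,0,0.03],[0,0,0],1]
    - [[0,0,0.03],[0,0,0],1]
  squeeze: 60

```text
clock: 17.27
eef_pos: [467.5, -121.0, 20.6]
ee_rot: [0.999, -0.04, 0.0, -0.0]
force: [-0.4, 1.4, 3.9]
opening: 13.0
```

Run:
```python
from h import *
a=bot.capture("side");cv2.imwrite("pics/s16.png",a)
s=bot.get_state();print(s["clock"],s["eef_pos"],s["force"],s["moment"],s["opening"],2*np.degrees(np.arctan2(*s["ee_rot"][[1,0]])))
crop("side",a,200,190,110,110,6,"pics/s16c.png")
```

```text
17.325 [ 467.46502498 -120.96623164   20.59089166] [-0.33003351  1.42199705  4.8960549 ] [0.05528655 0.1665782  0.02340705] 12.98230903439175 -4.639239258388544
```

View pics/s16c.png

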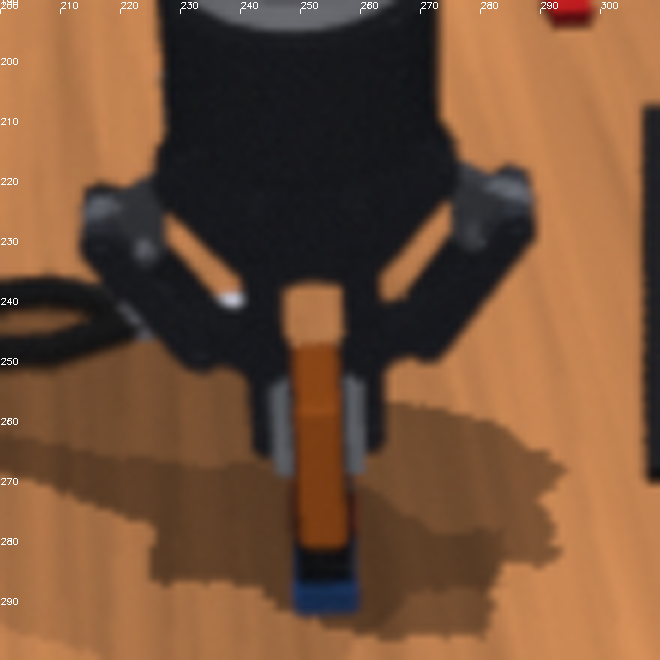

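>>> step_arm:
  commands:
    - [[0,0,0],[0,0,20],1]
    - [[0,0,0],[0,0,50],1]
    - [[0,0,0],[0,0,80],1]
    - [[0,0,0],[0,0,95],1]
    - [[0,0,0],[0,0,95],1]
    - [[0,0,0],[0,0,95],1]
    - [[0,0,0],[0,0,95],1]

```text
clock: 18.2
eef_pos: [466.5, -120.8, 114.4]
ee_rot: [0.999, -0.04, -0.001, 0.0]
force: [-0.3, 0.0, -0.6]
opening: 12.8
```

Run:
```python
from h import *
a=bot.capture("side");b=bot.capture("top");cv2.imwrite("pics/s17.png",a);cv2.imwrite("pics/t17.png",b)
s=bot.get_state();print(s["clock"],s["eef_pos"],s["force"],s["moment"],s["opening"],2*np.degrees(np.arctan2(*s["ee_rot"][[1,0]])))
crop("side",a,200,160,110,110,6,"pics/s17c.png")
```

```text
18.3 [ 466.79963453 -120.98602742  114.66001607] [ 0.48294758 -0.35639128 -0.58053436] [-0.08766277  0.00250405 -0.04329494] 13.427823553631468 -4.65019123223285
```

View pics/s17c.png

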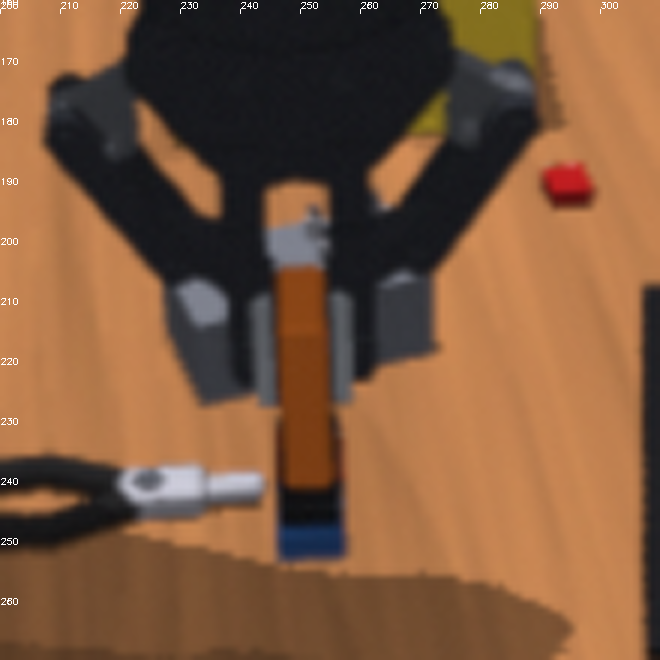

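The magnet hangs upright in the grip, with its front blue end at (251,250). Carrying it over the board at height.

>>> step_arm:
  commands:
    - [[0,0,-0.015],[20,10,0],1]
    - [[0,0,-0.03],[50,26,0],1]
    - [[0,0,-0.045],[80,42,0],1]
    - [[0,0,-0.06],[110,57,0],1]
    - [[0,0,-0.075],[140,72,0],1]
    - [[0,0,-0.09],[165,85,0],1]
    - [[0,0,-0.105],[185,95,0],1]
    - [[0,0,-0.115],[196,101.5,0],1]
    - [[0,0,-0.115],[196,101.5,0],1]
    - [[0,0,-0.115],[196,101.5,0],1]
    - [[0,0,-0.115],[196,101.5,0],1]

```text
clock: 19.68
eef_pos: [662.7, -20.2, 115.6]
ee_rot: [0.995, -0.098, -0.0, -0.0]
force: [-0.6, -0.2, -0.9]
opening: 12.8
```

Run:
```python
from h import *
a=bot.capture("side");b=bot.capture("top");cv2.imwrite("pics/s18.png",a);cv2.imwrite("pics/t18.png",b)
s=bot.get_state();print(s["clock"],s["eef_pos"],s["force"],s["moment"],s["opening"],2*np.degrees(np.arctan2(*s["ee_rot"][[1,0]])))
crop("side",a,290,140,100,110,6,"pics/s18c.png")
crop("top",b,225,100,120,100,6,"pics/t18c.png")
```

```text
19.775 [662.94220963 -19.95487856 115.68996748] [ 0.18142833  0.59763225 -1.74054572] [ 0.00659362 -0.00607278 -0.01127476] 13.002950401085307 -11.280904959743781
```

View pics/s18c.png

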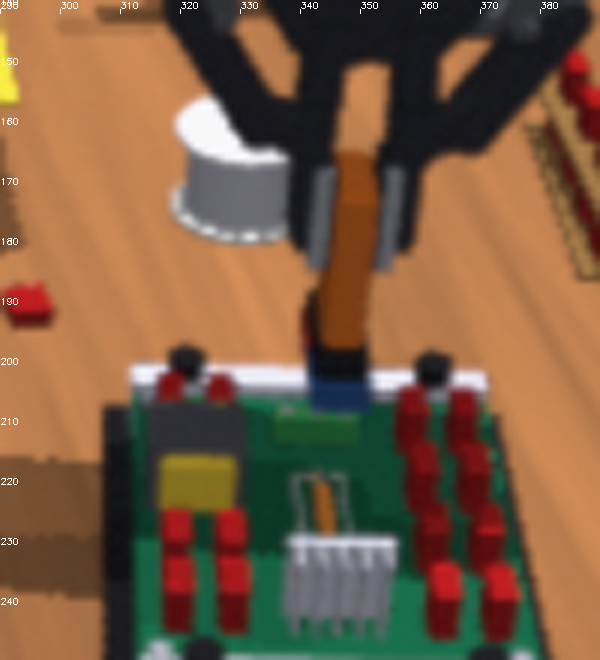

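View pics/t18c.png

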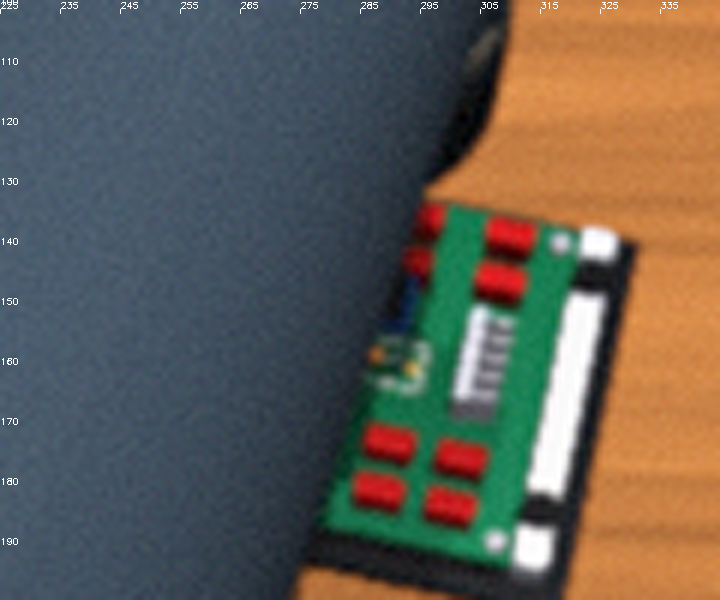

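Run:
```python
from meas import *
a=cv2.imread("pics/s18.png"); a0=cv2.imread("pics/side0.png")
crop("side",a,330,190,40,50,14,"pics/s18d.png"); crop("side",a0,300,195,90,75,8,"pics/s0b.png")
yv=np.array([np.cos(np.radians(78.7)),np.sin(np.radians(78.7))])
m=onz("side",(346.5,208),95.1)[:2]; print("mag",m,m+25*yv)
r=onz("side",(342.9,219),30)[:2]; print("reed from outline",r-30*yv)
```

```text
mag [658.26173766 -43.43332268] [663.16039126 -18.91795622]
reed from outline [664.76002978 -22.72796267]
```

View pics/s18d.png

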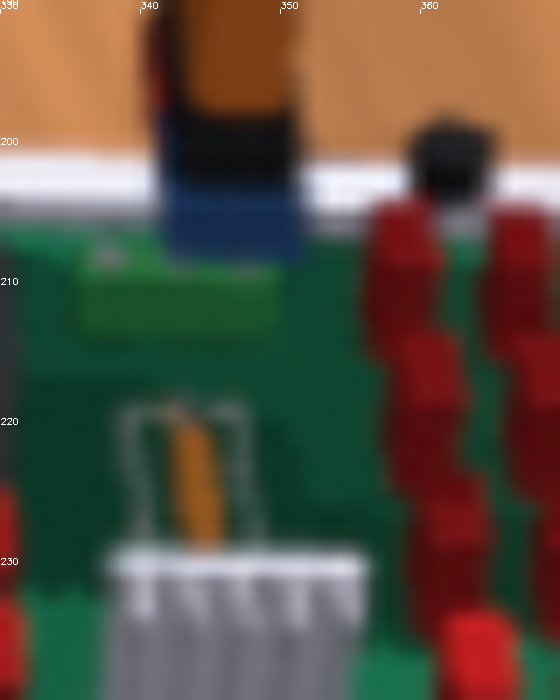

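View pics/s0b.png

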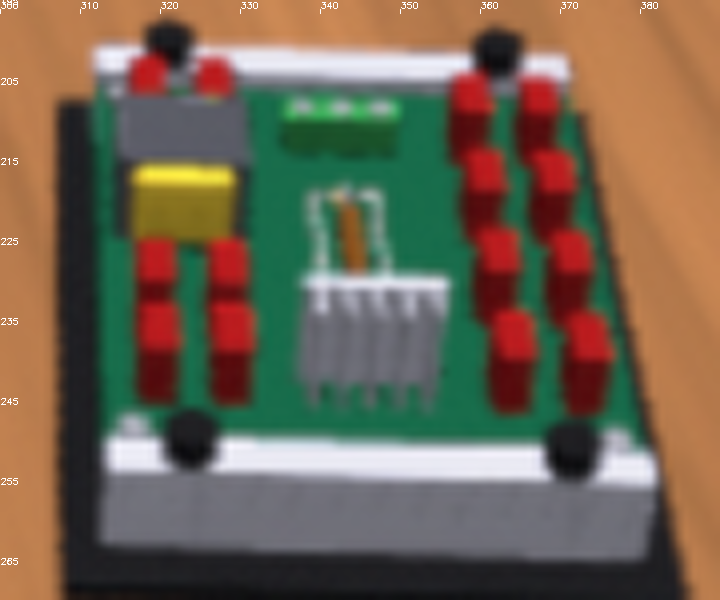

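Run:
```python
from meas import *
th=np.radians(78.7); yv=np.array([np.cos(th),np.sin(th)]); xv=np.array([yv[1],-yv[0]])
def pts(c):
    c=np.array(c); f=lambda x,y,z: np.r_[c+x*xv+y*yv,z]
    return np.array([f(-8,30,30),f(8,30,30),f(8,-30,30),f(-8,-30,30),f(0,15,38),f(0,-15,38), f(0,77,30),f(0,-77,30)])
for c in ((665.1,-19.4),(663.6,-19.3),(664.8,-22.7)):
    print(c);print("side",proj("side",pts(c)).round(1).tolist());print("top",proj("top",pts(c)).round(1).tolist())
```

```text
(665.1, -19.4)
side [[338.8, 217.9], [346.4, 218.2], [348.7, 236.0], [340.7, 235.8], [343.5, 219.3], [344.5, 228.2], [341.1, 205.3], [346.6, 251.3]]
top [[267.2, 159.0], [268.8, 152.2], [295.4, 158.0], [293.9, 164.9], [274.7, 155.9], [288.1, 158.8], [247.3, 151.0], [315.6, 166.0]]
(663.6, -19.3)
side [[338.1, 218.0], [345.7, 218.2], [348.0, 236.1], [340.0, 235.8], [342.8, 219.3], [343.8, 228.2], [340.5, 205.3], [345.8, 251.4]]
top [[267.1, 159.6], [268.8, 152.9], [295.4, 158.7], [293.8, 165.5], [274.6, 156.5], [288.0, 159.5], [247.2, 151.7], [315.5, 166.7]]
(664.8, -22.7)
side [[339.1, 218.9], [346.7, 219.1], [349.1, 237.1], [341.0, 236.8], [343.8, 220.2], [344.8, 229.2], [341.4, 206.2], [346.9, 252.5]]
top [[268.7, 159.2], [270.3, 152.4], [296.9, 158.2], [295.4, 165.0], [276.2, 156.0], [289.6, 159.0], [248.8, 151.2], [317.1, 166.2]]
```

>>> step_arm:
  commands:
    - [[0,0,0],[1.2,-2,-8],1]
    - [[0,0,0],[1.2,-2,-20],1]
    - [[0,0,0],[1.2,-2,-31],1]
    - [[0,0,0],[1.2,-2,-39],1]
    - [[0,0,0],[1.2,-2,-42],1]
    - [[0,0,0],[1.2,-2,-42],1]
    - [[0,0,0],[1.2,-2,-42],1]
    - [[0,0,0],[1.2,-2,-42],1]
    - [[0,0,0],[1.2,-2,-42],1]

```text
clock: 20.9
eef_pos: [664.7, -21.4, 73.7]
ee_rot: [0.995, -0.098, 0.0, -0.0]
force: [-0.1, 0.1, -1.2]
opening: 13.3
```

Run:
```python
from h import *
a=bot.capture("side");b=bot.capture("top");cv2.imwrite("pics/s19.png",a);cv2.imwrite("pics/t19.png",b)
s=bot.get_state();print(s["clock"],s["eef_pos"],s["force"],s["moment"],s["opening"],2*np.degrees(np.arctan2(*s["ee_rot"][[1,0]])))
crop("side",a,320,180,50,60,10,"pics/s19c.png")
crop("top",b,255,130,60,50,10,"pics/t19c.png")
```

```text
21.0 [664.58761839 -21.45583744  73.58532214] [-0.34694645  0.4359064  -1.30676136] [-0.02627058  0.05995008  0.01972261] 13.392467698255052 -11.228499299852222
```

View pics/s19c.png

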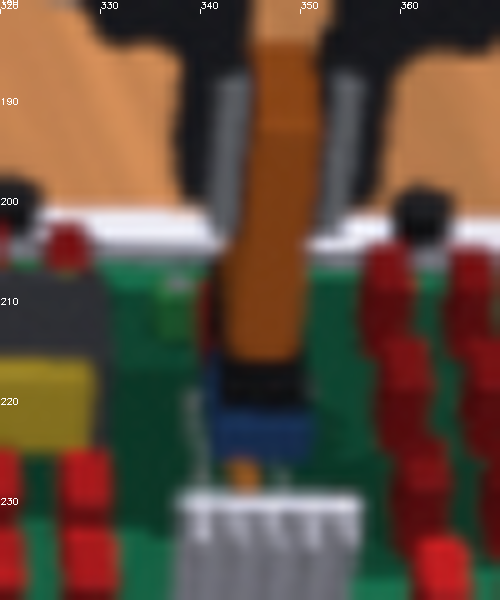

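View pics/t19c.png

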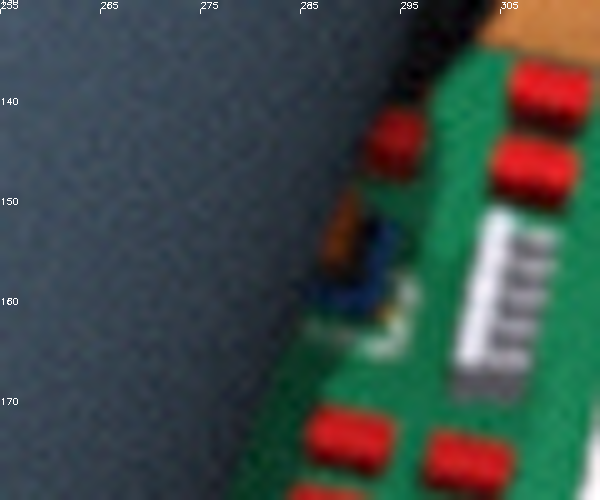

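Run:
```python
from meas import *
th=np.radians(78.7); yv=np.array([np.cos(th),np.sin(th)]); xv=np.array([yv[1],-yv[0]])
m=onz("side",(345.9,225.8),53)[:2]; print("side mag",m+25*yv)
for c in ((664.6,-20.3),(664.6,-21.5)):
    f=lambda x,y,z: np.r_[np.array(c)+x*xv+y*yv,z]
    P=np.array([f(-10,-25,53),f(10,-25,53),f(-10,-25,63),f(10,-25,63),f(-7,-16,128),f(7,-16,128)])
    print(c,"side",proj("side",P).round(1).tolist(),"top",proj("top",P).round(1).tolist())
b=cv2.imread("pics/t19.png"); crop("top",b,280,140,25,30,20,"pics/t19d.png")
t=cv2.imread("pics/top0.png"); crop("top",t,260,145,40,25,18,"pics/t0d.png")
```

```text
side mag [665.29873031 -20.98289972]
(664.6, -20.3) side [[340.4, 225.5], [350.5, 225.8], [340.8, 221.5], [351.0, 221.8], [344.9, 191.4], [352.3, 191.6]] top [[292.3, 162.2], [294.3, 153.5], [292.5, 160.8], [294.5, 151.9], [289.8, 147.9], [291.3, 141.3]]
(664.6, -21.5) side [[340.6, 225.8], [350.7, 226.1], [341.0, 221.8], [351.2, 222.1], [345.1, 191.8], [352.5, 191.9]] top [[292.9, 162.2], [294.9, 153.5], [293.1, 160.8], [295.1, 151.9], [290.4, 147.9], [291.9, 141.3]]
```

View pics/t19d.png

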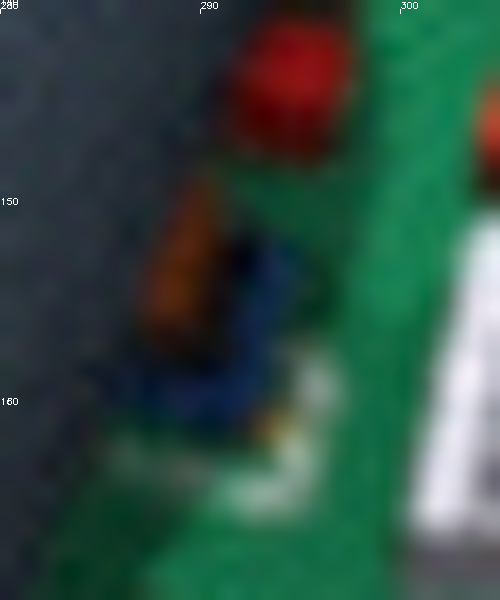

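View pics/t0d.png

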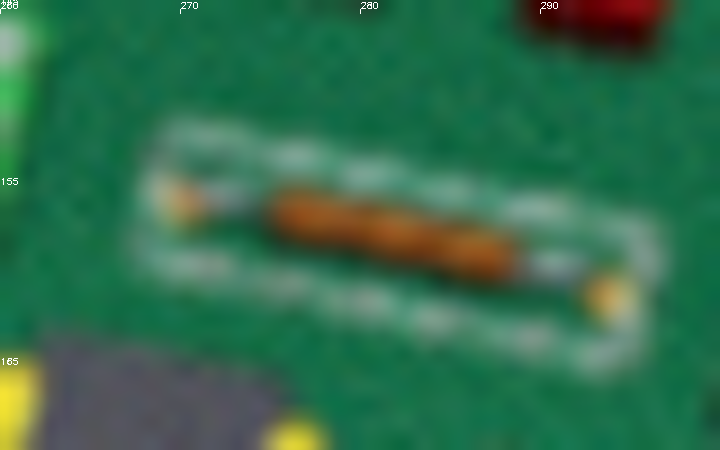

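>>> step_arm:
  commands:
    - [[0,0,0],[-0.4,-0.8,-2],1]
    - [[0,0,0],[-0.4,-0.8,-4],1]
    - [[0,0,0],[-0.4,-0.8,-6],1]
    - [[0,0,0],[-0.4,-0.8,-7],1]
    - [[0,0,0],[-0.4,-0.8,-7],1]
    - [[0,0,0],[-0.4,-0.8,-7],1]
    - [[0,0,0],[-0.4,-0.8,-7],1]
    - [[0,0,0],[-0.4,-0.8,-7],1]
    - [[0,0,0],[-0.4,-0.8,-7],1]
    - [[0,0,0],[-0.4,-0.8,-7],1]

```text
clock: 22.25
eef_pos: [664.1, -22.3, 66.5]
ee_rot: [0.995, -0.098, 0.0, -0.0]
force: [-0.6, -0.2, -0.8]
opening: 13.4
```

Run:
```python
from meas import *
a=bot.capture("side");b=bot.capture("top");cv2.imwrite("pics/s20.png",a);cv2.imwrite("pics/t20.png",b)
s=bot.get_state();print(s["clock"],s["eef_pos"],s["force"],s["moment"],s["opening"],2*np.degrees(np.arctan2(*s["ee_rot"][[1,0]])),s["ee_rot"],s["qvel"])
crop("side",a,320,180,50,60,10,"pics/s20c.png")
crop("top",b,255,130,60,50,10,"pics/t20c.png")
for nm,n,i0,i1,box in (("carton","side","side0.png",a,(380,265,75,90)),("key","side","s13.png",a,(280,325,50,55))):
    o=cv2.imread("pics/"+i0);x,y,w,h=box;print(nm,np.abs(o[y:y+h,x:x+w].astype(int)-i1[y:y+h,x:x+w]).mean())
```

```text
22.35 [664.13406054 -22.24629827  66.44767061] [ 0.35109694 -0.20846262 -1.5067143 ] [-0.02430083 -0.02880885 -0.01425262] 12.904406005808656 -11.22574629245582 [ 9.95205448e-01 -9.78065036e-02  5.53253492e-05 -3.18734486e-05] [ 0.00014529  0.00088712 -0.00033628 -0.00021069 -0.00215203 -0.00136705
 -0.00017583]
carton 4.04241975308642
key 0.536969696969697
```

View pics/s20c.png

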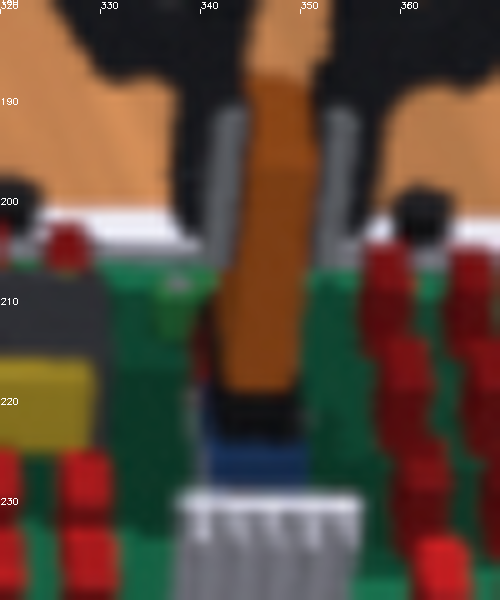

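View pics/t20c.png

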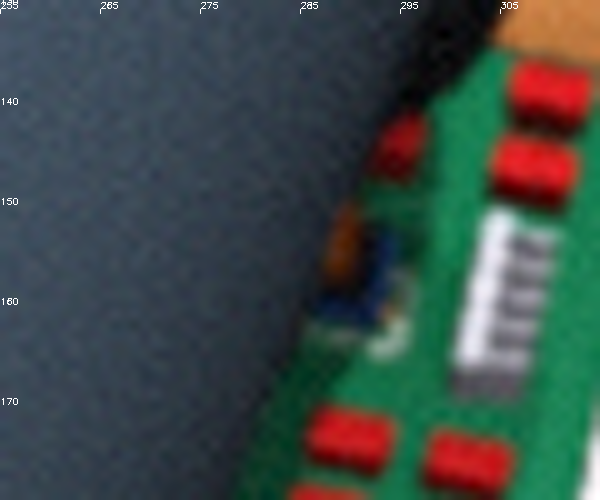

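View pics/s20.png

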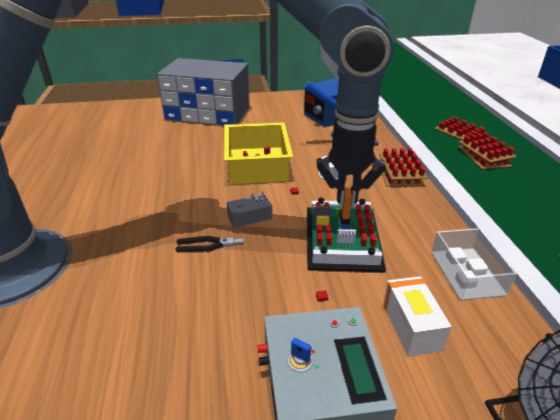

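Run:
```python
from h import *
s=bot.get_state();print(s["clock"],s["eef_pos"],s["force"],s["opening"])
print(bot.job_done())
```

```text
22.35 [664.13406054 -22.24629827  66.44767061] [ 0.35109694 -0.20846262 -1.5067143 ] 12.904406005808656
the job is handed in; nothing more can be done
None
```

I finished the job and handed it in at 22.35 s; the hand-in reports no verdict. The key is home in the tester's switch and turned to the ON stop. The magnet is held still over the reed tube.

- **Key and switch:** the key went in until its collar stopped on the cylinder face. An extra 2 mm of push gave no further travel and about 18 N. I turned it clockwise until the torque jumped to 0.29 N m. The bow then stood at −40°, against about 26–28° for the slot at OFF, which is 60° of travel plus the play. The last picture shows the key unmoved.
- **Magnet:** its underside is about 46 mm above the bench, so roughly 8 mm above the tube. It is within about 0.5° of parallel and looked upright. The gripper's force reading of about 1.5 N is no more than the magnet's weight, so nothing suggests contact with the board.
- **Centring:** I estimate it is within 1–2 mm of the tube's middle. The two cameras disagreed by up to about 3 mm here, and I set the final position from magnet-to-reed comparisons in both views. In the last side picture the magnet and the heat sink hid the tube, so only the top view confirmed the position.
- **Fingertip height:** the fingertips turned out about 32 mm higher than the stated geometry implied, so my first close on the key missed above it without touching anything. I corrected the heights from the pictures. The magnet's height is referenced to where it stood on the bench, so it doesn't depend on that offset.
- **Other objects:** the cutters, carton and loose capacitors looked in place in the last picture. I did not measure them one by one. The spool was mostly hidden behind the gripper at the end.

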